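# Reload a marking press with bezel blanks

## Task

Get the bench marking press ready for its next batch: tip the red dust cap up on the rim of the magazine tube, lift it off and lay it on the mat plug down, then drop every brass blank lying on the mat flat into the tube so that they form one column. Put the cap back so that it sits flat on the rim, and turn the stroke counter's knob anticlockwise fully back to its zero stop. Leave everything else on the bench where it lies.

Things in the scene. Friction and masses are not known exactly. Their poses are not given: they have to be found in the camera images.
- press: Teal bench marking press, fixed. Origin: on the magazine tube's axis at the press's underside (on the mat); x to its back, y towards its ram. Base plate x -90 to 90, y -170 to 210, 22 mm high. A feed block (x -35 to 35, y -40 to 180, top 38 mm up) carries the clear upright magazine tube. C-frame and ram: x -45 to 90, y 120 to 190, up to 310 mm high.
- mag_floor (a point): Centre of the flat floor of the magazine tube, 40 mm above the bench; z up along the tube. The tube's bore is 43 mm wide, open at the top and 58 mm deep from mouth to floor, room enough for all the blanks stacked flat. It is polished inside, so a blank that lands askew settles flat when pushed lightly or when the next one drops on it.
- mag_mouth (a point): Centre of the tube's mouth, in the plane of its rim, 98 mm above the bench. The rim is a black collar 60 mm across outside; its mouth is a cone, 52 mm wide at the rim, narrowing to the 43 mm bore 7 mm lower. Free all round above the rim but for the ram, about 130 mm away towards the press's +y.
- cap: Red dust cap, 60 g, loose on the rim. Round plate 64 mm across, 6 mm thick, with a plug 41 mm across, 6 mm deep below it. Origin: centre of the plate's underside: in the rim plane when seated, 6 mm above the mat when laid down. An upright thumb tab stands on the plate, centred 24 mm from the axis to the cap's -x: 10 mm thick (along x), 24 mm wide (y), from 6 to 28 mm above the origin.
- counter (a joint): Stroke counter reading, rad: the angle of its knob from the zero stop. 0 is the hard zero stop (red needle on the green mark); it grows clockwise seen from above, up to 5. Turn the knob anticlockwise, seen from above, to reset. Light friction (about 0.03 N m); stays where it is left.
- counter_grip (a point): Middle of the counter's black bar knob, on its vertical axis, 71 mm above the bench; turns with the knob. Bar 36 mm long along the point's x, 10 mm thick along y, 22 mm high (11 mm up and down). The red needle points to +x. The dial under it, 84 mm across, faces up 21 mm below the point, on the press base 120 mm from the tube's axis towards the press's -y.
- ring1: Brass bezel blank: a flat ring, 40 mm outer diameter, 16 mm bore, 8 mm thick, about 70 g, lying flat on the mat. Origin at its centre, mid-thickness; z is its axis. Four to six blanks are there; an absent one reads None throughout.
- ring2: Brass bezel blank: a flat ring, 40 mm outer diameter, 16 mm bore, 8 mm thick, about 70 g, lying flat on the mat. Origin at its centre, mid-thickness; z is its axis. Four to six blanks are there; an absent one reads None throughout.
- ring3: Brass bezel blank: a flat ring, 40 mm outer diameter, 16 mm bore, 8 mm thick, about 70 g, lying flat on the mat. Origin at its centre, mid-thickness; z is its axis. Four to six blanks are there; an absent one reads None throughout.
- ring4: Brass bezel blank: a flat ring, 40 mm outer diameter, 16 mm bore, 8 mm thick, about 70 g, lying flat on the mat. Origin at its centre, mid-thickness; z is its axis. Four to six blanks are there; an absent one reads None throughout.
- ring5: Brass bezel blank: a flat ring, 40 mm outer diameter, 16 mm bore, 8 mm thick, about 70 g, lying flat on the mat. Origin at its centre, mid-thickness; z is its axis. Four to six blanks are there; an absent one reads None throughout.
- ring6: Brass bezel blank: a flat ring, 40 mm outer diameter, 16 mm bore, 8 mm thick, about 70 g, lying flat on the mat. Origin at its centre, mid-thickness; z is its axis. Four to six blanks are there; an absent one reads None throughout.
- bench_block: Steel bench block, round, 36 mm across, 18 mm high, 140 g. Not to be moved. Origin: centre of its underside (on the mat).
- loupe: Black eye loupe, a round cone 34 mm across at its foot, 30 mm high, 50 g. Not to be moved. Origin: centre of its underside.
- dial_disc: Steel watch module with a dark blue dial, a solid disc 38 mm across, 9 mm high, 80 g. Not to be moved. Origin: centre of its underside.
- driver: Green-handled screwdriver, 130 mm long, lying on the mat along its own x, handle 25 mm thick. Not to be moved. Origin: about its middle, at its underside.
- tweezers: Steel tweezers, 126 mm long along their own x, 18 mm wide, 6 mm high. Not to be moved. Origin: the middle, at the underside.
- movement: Watch movement in a steel holder, 46 by 50 mm, 23 mm high. Not to be moved. Origin: centre of its underside.
- petri: Clear round parts dish, covered, 88 mm across, 18 mm high. Not to be moved. Origin: centre of its underside.
- mat: Blue bench mat, fixed, flat; its top is 2 mm above the bench (z = 0.002) and it covers x 0.33 to 0.83, y -0.5 to 0.5. Origin: centre of its underside.
Not all that is in view belongs to the job. Leave any pink or purple look-alike of the ring2 alone. Leave any green or orange look-alike of the ring5 alone.

How it is judged:
On the way, in this order (a step that is already met when the one before it is completed fails the run):
1. the cap is tipped up on the rim, one side raised (angle between cap's own z axis and vertical above 0.15 rad and horizontal distance between cap and mag_mouth below 0.03 m and z of cap in the frame of mag_mouth below 0.025 m), for 0.05 s.
2. the cap is off the magazine and lies on the mat (height (world z) of cap below 0.02 m and horizontal distance between cap and mag_mouth above 0.06 m and linear speed of cap below 0.03 m/s and contact force between the fingers and cap below 0.1 N), for 0.2 s.
3. all the blanks lie flat in the tube (horizontal distance between each of ring1, ring2, ring3, ring4, ring5, ring6 and mag_floor below 0.004 m and z of ring1 in the frame of mag_floor between 0 and 0.048 m and angle between the z axis of each of ring1, ring2, ring3, ring4, ring5, ring6 and the z axis of press, either way round below 0.1 rad and z of ring2 in the frame of mag_floor between 0 and 0.048 m and z of ring3 in the frame of mag_floor between 0 and 0.048 m and z of ring4 in the frame of mag_floor between 0 and 0.048 m and z of ring5 in the frame of mag_floor between 0 and 0.048 m and z of ring6 in the frame of mag_floor between 0 and 0.048 m), for 0.2 s.
At the end, for the whole second after the job is handed in: Every blank lies flat in the magazine tube (within 4 mm of its axis, within 0.1 rad of flat), the cap is seated flat on the rim (within 3 mm in height, 6 mm of the axis, 0.06 rad) and the counter is within 0.06 rad of its zero stop (all of step 3 and horizontal distance between cap and mag_mouth below 0.006 m and z of cap in the frame of mag_mouth between -0.003 and 0.003 m and angle between cap's own z axis and vertical below 0.06 rad and value of joint counter below 0.06 rad and linear speed of cap below 0.02 m/s); the robot touches nothing.
It fails at once if a bystander is pushed more than 30 mm from its place (distance of any of bench_block, dial_disc, loupe, driver, tweezers, movement, petri from where it was at the start of the episode above 0.03 m).
Of ring1, ring2, ring3, ring4, ring5, ring6 only 4 to 6 are there at a start; the rules pass over those that are not, and their reading is None.
At some moment in a run one of ring1, ring2, ring3, ring4, ring5, ring6 may be knocked a few centimetres aside while the robot is not near it.
It also fails if it takes over 210 s, if anything falls off the work surface, if the arm or the gripper's body presses on something with over 40 N, if the wrist force passes 120 N, or if a joint passes its speed limit or range.

## Robot

A 6-joint arm with a two-finger parallel gripper is mounted at the origin on the work surface. World frame = base frame: x ahead of the robot, y to its left, z up, the work surface at z = 0. Lengths are in m, angles in rad, forces in N, time in s.
With the tool pointing down it reaches from about 0.375 to 0.9 m from the base axis. Payload 3.1 kg.
Tool frame: the origin (TCP) lies on the centre line of the jaws, within the pads' length; the fingertips stand robot.tip_reach ahead of it and the grasp point (between the pads) lies 8 mm behind it (robot.tip_reach is the distance from the TCP to the fingertips, in m); z points along the fingers, y is the line along which they close (so a half turn about z gives the same grasp; the last joint's range is limited). The gripper opens to 87 mm and grips with 3 to 60 N. Pads are 19 mm wide; open, the fingers measure 117 mm over their backs; the gripper's body (75 mm by 190 mm) begins 51 mm behind the grasp point.
Start: joints at [1.083, 0.527, 1.433, -0, 1.181, -0.178], TCP at [0.19, 0.595, 0.234] pointing down, gripper open.
Joint ranges: [-3.08, 3.08], [-0.75, 2.2], [0.22, 2.44], [-1.43, 4.57], [0, 2.65], [-2.85, 2.85]. Speed limits (rad/s): [2.79, 2.79, 3.14, 3.14, 3.14, 3.14].

## Interface

Orientations are given as a unit quaternion [x, y, z, w].
In Python, from rig import robot gives the robot as it stands.
- The arm moves only by the tool jog_arm, never from a script. Its argument "motion" is one flat list of numbers, 7 for each row, row after row: the shift along the tool's x, y, z scaled (see below), then the turn, a rotation vector about the tool's x, y, z scaled (see below), then the gripper's target within -1 to 1 (shut at 1, half-way at 0, fully open at -1). In form: [x, y, z, rx, ry, rz, hand, x, y, z, rx, ry, rz, hand, ...]. A call has 1 to 12 rows; each row shifts and turns the commanded pose from where the row before left it, along the tool's axes as they then stand; what a row does not reach is not made up. The controller multiplies each number of a shift by 4 cm and each number of a turn by 4 degrees. A row lasts 1/8 s, in which the tool goes at most 62.5 mm and 10.7 degrees, less where a joint would pass 70% of its speed; a pose out of reach is approached as far as the arm can. A call with a number of a shift or a turn outside -1 to 1 is refused whole. A call with a gripper value outside its range is refused whole. The fingers move at their own pace and stop on an object; "grip_force" is the grip in N (left out, the last holds). Time passes only in rows, so rows that do not move let the fingers close. It gives the time, the measured TCP pose, the force, the opening and the grip force at its end, in the units of the state.
- robot.get_obs(): the state, without advancing time (a new reading comes with each control period).
- robot.camera(name): name is "scene" or "top" or "wrist"; returns the picture (480x640x3 uint8, blue, green, red); there is no depth.
- robot.calibration(name): a dict with "fx", "fy", "cx", "cy" (pixels), "R" (3x3) and "t" (3): a world point X has camera coordinates R X + t; the wrist camera has in their place "T_tool_cam" (4x4, takes a point from camera to tool coordinates, whose origin is the TCP and whose axes are the flange's). Camera axes: x right, y down, z forward; pixel columns grow to the right and rows downward; lengths in m; the calibration is good to about 2 mm. A picture is of the moment at which its call begins: read the wrist's pose just before it. calibration takes no time and is no camera call.
- robot.hand_in(): hands the job in; it is judged then, once.
The state is a dict: "time": time; "q": joint angles; "joint_velocities": joint speeds; "joint_torque": joint torques, N m; "position": TCP position; "tool_rot": TCP orientation; "ft_force": force on the tool from outside, world axes, zero at the start; "moment": the same for the moment, N m; "grip_width": finger opening in m; "grip_force": force on a finger pad.
Only numpy, scipy, OpenCV 4.12 (cv2) and the standard library are available. Lean on these libraries where they do the work, as an engineer would, in place of code of your own. Each camera call takes 0.05 s, during which the arm holds its last target. There are 200 camera calls.

## Working session

There is one attempt and no reset: what is moved stays moved. The work goes in short steps, Python scripts to look and compute and a tool call to move; the robot and the scene stay as the last step left them, time stands still between calls to the robot, and variables do not carry over. Pictures are saved under pics/ and viewed, at most 14 in all, crops included, and the job is handed in when it is done.

Besides the shell and the picture viewer there is one more tool, called after "Call:" as name(argument=value, ...) on one line, values as JSON. jog_arm: Moves the arm, as the interface text tells. Shifts and turns lie within -1 to 1; 1 stands for 4 cm of shift or 4 degrees of turn. Its arguments: {"type":"object","properties":{"motion":{"type":"array","items":{"type":"number"}},"grip_force":{"type":"number"}},"required":["motion"]}

```bash
ls; mkdir -p pics; python3 - <<'E'
from rig import robot
import cv2
o=robot.get_obs(); print({k:(v if k in('time','position','tool_rot','grip_width') else None) for k,v in o.items()}); print(robot.tip_reach)
for n in('top','scene'):
    cv2.imwrite(f'pics/{n}0.png',robot.camera(n)); c=robot.calibration(n); print(n,c)
print(robot.calibration('wrist'))
E
```

```text
pics
{'time': 0.0, 'q': None, 'joint_velocities': None, 'joint_torque': None, 'position': array([0.18959176, 0.59482307, 0.23257869]), 'tool_rot': array([ 1.53799067e-01,  9.88101573e-01, -1.00287224e-03, -3.51157532e-04]), 'ft_force': None, 'moment': None, 'grip_force': None, 'grip_width': 0.08696731250425907}
0.011
top {'fx': 623.1013449915608, 'fy': 623.1013449915608, 'cx': 310.3092366041004, 'cy': 239.6632164443176, 'R': array([[-0.0187734 , -0.99972842, -0.01380755],
       [-0.98376657,  0.02093521, -0.17822751],
       [ 0.17846817,  0.01023747, -0.98389243]]), 't': array([-0.10306173,  0.57266887,  1.15703076])}
scene {'fx': 522.1493434799737, 'fy': 522.1493434799737, 'cx': 322.1950799785402, 'cy': 247.28280040360875, 'R': array([[ 0.48361383,  0.87527334, -0.00377385],
       [ 0.54882631, -0.30659548, -0.77768175],
       [-0.68184114,  0.37402646, -0.62864685]]), 't': array([-0.1679517 , -0.28656624,  1.412933  ])}
{'fx': 330.37226001859557, 'fy': 330.37226001859557, 'cx': 315.9599791462373, 'cy': 240.8146573573465, 'T_tool_cam': array([[-1.11438719e-04, -9.62905217e-01, -2.69839823e-01,
         7.31955620e-02],
       [ 9.99999840e-01,  4.25080153e-05, -5.64667917e-04,
        -4.46401704e-04],
       [ 5.55192038e-04, -2.69839842e-01,  9.62905058e-01,
        -1.50408344e-01],
       [ 0.00000000e+00,  0.00000000e+00,  0.00000000e+00,
         1.00000000e+00]])}
```

View pics/top0.png

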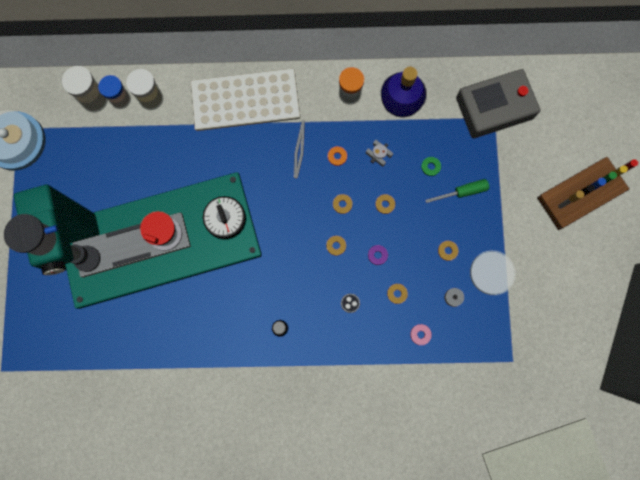

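View pics/scene0.png

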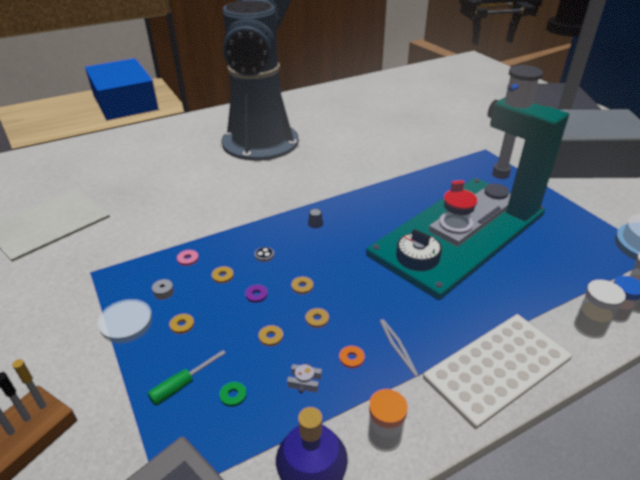

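Top view: the brass rings are at (343,203), (385,203), (336,245), (448,250) and (397,293). The look-alikes are orange (337,155), green (431,166), purple (378,254) and pink (421,334). The cap is at (157,228) and the knob at (223,216). I'll confirm with enlarged crops and measure.

```bash
cat > h.py <<'E'
from rig import robot
import numpy as np, cv2
from scipy.spatial.transform import Rotation as Rn
def ray2z(n,uv,z,pose=None):
    c=robot.calibration(n); d=np.array([(uv[0]-c['cx'])/c['fx'],(uv[1]-c['cy'])/c['fy'],1.])
    if n=='wrist':
        p,q=pose; T=c['T_tool_cam']; Rt=Rn.from_quat(q).as_matrix()
        C=p+Rt@T[:3,3]; D=Rt@T[:3,:3]@d
    else: C=-c['R'].T@c['t']; D=c['R'].T@d
    return C+D*(z-C[2])/D[2]
def proj(n,X,pose=None):
    c=robot.calibration(n)
    if n=='wrist':
        p,q=pose; T=c['T_tool_cam']; Rt=Rn.from_quat(q).as_matrix()
        x=T[:3,:3].T@(Rt.T@(np.array(X)-p)-T[:3,3])
    else: x=c['R']@np.array(X)+c['t']
    return np.array([c['fx']*x[0]/x[2]+c['cx'],c['fy']*x[1]/x[2]+c['cy']])
def snap(n,f=None):
    o=robot.get_obs(); im=robot.camera(n)
    if f: cv2.imwrite('pics/'+f,im)
    return im,(np.array(o['position']),np.array(o['tool_rot']))
def rings(n,im,pose=None,lo=(8,90,70),hi=(24,255,255),amin=60):
    m=cv2.inRange(cv2.cvtColor(im,cv2.COLOR_BGR2HSV),lo,hi)
    cs,_=cv2.findContours(m,cv2.RETR_EXTERNAL,cv2.CHAIN_APPROX_NONE); out=[]
    for c in cs:
        if cv2.contourArea(c)<amin or len(c)<5: continue
        e=cv2.fitEllipse(cv2.convexHull(c)); p=ray2z(n,e[0],.009,pose)
        out.append((np.round(e[0],1),np.round(e[1],1),np.round(p,4)))
    return out
E
python3 - <<'E'
from h import *
im=cv2.imread('pics/top0.png'); h=cv2.cvtColor(im,cv2.COLOR_BGR2HSV)
for r in rings('top',im): 
    u,v=r[0].astype(int); print(*r, h[v-6:v-4,u].tolist(), h[v,u-6:u-5].tolist())
a=cv2.resize(im[140:350,310:510],(760,798)[:2],interpolation=cv2.INTER_CUBIC)
a=cv2.resize(im[140:350,310:510],None,fx=2.8,fy=2.8,interpolation=cv2.INTER_CUBIC); cv2.imwrite('pics/a.png',a)
b=cv2.resize(im[170:310,60:265],None,fx=3.9,fy=3.9,interpolation=cv2.INTER_CUBIC); cv2.imwrite('pics/b.png',b)
E
```

```text
[396.9 293.2] [18.4 18.8] [ 0.4671 -0.2828  0.009 ] [[20, 156, 154], [20, 151, 147]] [[20, 157, 153]]
[447.8 250.1] [18.4 18.6] [ 0.551  -0.3878  0.009 ] [[20, 152, 154], [20, 155, 145]] [[20, 156, 152]]
[335.8 245.1] [18.3 18.5] [ 0.5659 -0.1648  0.009 ] [[20, 156, 150], [20, 155, 145]] [[21, 164, 148]]
[384.9 203.6] [17.8 18.4] [ 0.6491 -0.2665  0.009 ] [[20, 155, 153], [20, 161, 150]] [[21, 155, 151]]
[342.1 203.5] [18.  18.2] [ 0.6511 -0.1798  0.009 ] [[20, 154, 154], [20, 150, 153]] [[20, 155, 153]]
[584.  192.3] [64.3 87.2] [ 0.6635 -0.6691  0.009 ] [[13, 156, 85], [13, 169, 59]] [[20, 155, 148]]
[337.  155.6] [17.8 18.4] [ 0.7525 -0.1722  0.009 ] [[14, 202, 191], [14, 205, 188]] [[14, 205, 188]]
[409.6  73.6] [13.7 14.2] [ 0.9285 -0.3295  0.009 ] [[20, 127, 149], [21, 156, 147]] [[18, 135, 134]]
[351.1  79.3] [25.3 25.5] [ 0.9187 -0.2063  0.009 ] [[14, 203, 188], [14, 206, 186]] [[14, 207, 184]]
```

View pics/a.png

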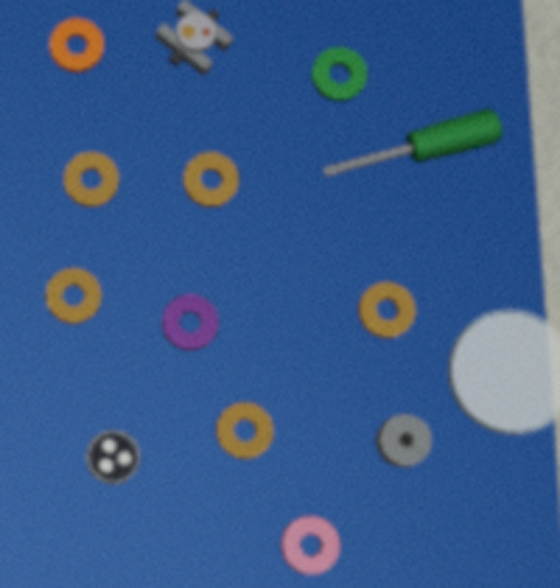

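View pics/b.png

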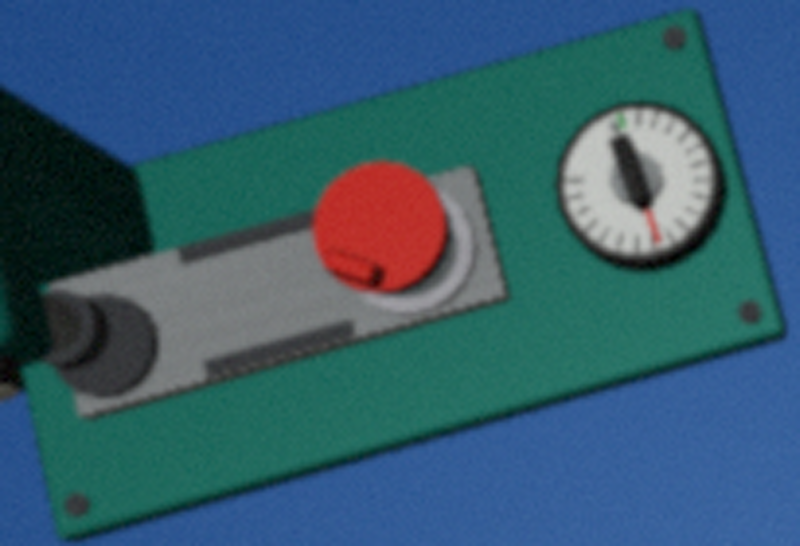

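The crop confirms the five brass rings, with hue 20 against 14 for the orange one, at crop (92,178), (211,178), (73,295), (388,309) and (245,430). The second crop shows the cap at (380,228), its tab near (357,268), the knob at (632,178), the needle tip at (657,240) and the green mark at (620,120). Now the press geometry.

```bash
python3 - <<'E'
from h import *
c=robot.calibration('top'); print('cam',-c['R'].T@c['t'])
f=lambda u,v,z: ray2z('top',(u/3.9+60,v/3.9+170),z)
im=cv2.imread('pics/top0.png'); h=cv2.cvtColor(im,cv2.COLOR_BGR2HSV)
m=cv2.inRange(h,(0,150,80),(6,255,255))|cv2.inRange(h,(174,150,80),(180,255,255)); m[:,:110]=0;m[:,200:]=0;m[:190]=0;m[270:]=0
cs=max(cv2.findContours(m,0,1)[0],key=cv2.contourArea); e=cv2.fitEllipse(cs); print(e); cap=ray2z('top',e[0],.103); print('cap',cap)
kn=f(638,183,.05); print('dial',kn,'knob',f(628,172,.082))
d=cap-kn; print(np.linalg.norm(d[:2]), 'press y ang',np.degrees(np.arctan2(d[1],d[0])))
cor=[f(695,10,.024),f(783,330,.024),f(65,538,.024)]
for a,b in((0,1),(1,2)): q=cor[a]-cor[b]; print(np.linalg.norm(q[:2]),np.degrees(np.arctan2(q[1],q[0])))
for p in((330,258),(357,266),(380,276)): print('tab',f(*p,.126)-cap)
ang=lambda p:np.degrees(np.arctan2(*(p-kn)[[1,0]]))
print('needle',ang(f(657,240,.05)),'mark',ang(f(620,120,.05)))
for n,p in dict(bench=(280,328),disc=(350,303),blk=(455,297)).items(): print(n,ray2z('top',p,.02))
E
```

```text
cam [ 0.35494452 -0.12686776  1.23903611]
((157.06948852539062, 227.9169158935547), (32.00629806518555, 32.99469757080078), 92.8486328125)
cap [0.58936354 0.17042126 0.103     ]
dial [0.61943475 0.05427863 0.05      ] knob [0.61792306 0.05433123 0.082     ]
0.11997244957425485 press y ang 104.5160377568784
0.17495441951905663 14.890670296391997
0.37352335777436185 -74.80637762203287
tab [-0.01958923  0.01638955  0.023     ]
tab [-0.02366682  0.00361483  0.023     ]
tab [-0.0286481  -0.00729008  0.023     ]
needle -161.73548210221134 mark 15.856271649993781
bench [ 0.40319067 -0.05212336  0.02      ]
disc [ 0.44887395 -0.18924358  0.02      ]
blk [ 0.45648137 -0.39410079  0.02      ]
```

Cap and dial both put the mouth at (0.589, 0.170), exactly 120 mm apart, and the press yaw is 14.8°. The counter reads about 3.1 rad. Turning the tool first.

Call:
jog_arm(motion=[0,0,0,0,0,1,0,0,0,0,0,0,1,0,0,0,0,0,0,1,0,0,0,0,0,0,1,0,0,0,0,0,0,1,0,0,0,0,0,0,1,0,0,0,0,0,0,1,0,0,0,0,0,0,1,0,0,0,0,0,0,1,0,0,0,0,0,0,1,0,0,0,0,0,0,1,0,0,0,0,0,0,1,0], grip_force=15)

```text
time: 1.6
position: [0.1897, 0.5951, 0.233]
tool_rot: [0.543, 0.84, -0.001, 0.0]
ft_force: [-0.5, 0.1, -0.4]
grip_width: 0.0433
grip_force: 0.0
```

Call:
jog_arm(motion=[0,0,0,0,0,1,0,0,0,0,0,0,1,0,0,0,0,0,0,1,0,0,0,0,0,0,1,0,0,0,0,0,0,1,0,0,0,0,0,0,1,0,0,0,0,0,0,1,0,0,0,0,0,0,1,0,0,0,0,0,0,1,0,0,0,0,0,0,0,0])

```text
time: 2.85
position: [0.1898, 0.5951, 0.233]
tool_rot: [0.775, 0.632, -0.001, 0.0]
ft_force: [0.9, 0.6, 0.1]
grip_width: 0.0432
grip_force: 0.0
```

```bash
cat >> h.py <<'E'
def st():
    o=robot.get_obs(); p=np.array(o['position']); R=Rn.from_quat(o['tool_rot']).as_matrix()
    print('t',round(o['time'],2),'p',p.round(4),'beta',np.degrees(np.arctan2(R[1,1],R[0,1])).round(2),'z',R[:,2].round(4),'w',round(o['grip_width'],4),'gf',np.round(o['grip_force'],2),'F',np.round(o['ft_force'],1),'q',np.round(o['q'],2))
    return p,R
def plan(*ts):
    p,R=st()
    for t in ts:
        print(t,'units',(R.T@(np.array(t)-p)/.04).round(2)); p=np.array(t)
E
python3 -c "
from h import *
plan((.33,.2,.233),(.575,.09,.233))"
```

```text
t 2.85 p [0.1898 0.5951 0.233 ] beta -11.65 z [-5.e-04 -1.e-03 -1.e+00] w 0.0432 gf 0.0 F [0.9 0.6 0.1] q [1.08 0.53 1.43 0.   1.18 1.29]
(0.33, 0.2, 0.233) units [-8.97  5.43  0.01]
(0.575, 0.09, 0.233) units [-1.46  6.55 -0.  ]
```

Call:
jog_arm(motion=[-0.9,0.54,0,0,0,0,0,-0.9,0.54,0,0,0,0,0,-0.9,0.54,0,0,0,0,0,-0.9,0.54,0,0,0,0,0,-0.9,0.54,0,0,0,0,0,-0.9,0.54,0,0,0,0,0,-0.9,0.54,0,0,0,0,0,-0.9,0.54,0,0,0,0,0,-0.9,0.54,0,0,0,0,0,-0.9,0.54,0,0,0,0,0])

```text
time: 4.1
position: [0.3288, 0.1979, 0.2337]
tool_rot: [0.775, 0.632, 0.0, 0.0]
ft_force: [0.3, 0.2, 0.3]
grip_width: 0.0435
grip_force: 0.0
```

Call:
jog_arm(motion=[-0.2,0.93,0,0,0,0,0,-0.2,0.93,0,0,0,0,0,-0.2,0.93,0,0,0,0,0,-0.2,0.93,0,0,0,0,0,-0.2,0.93,0,0,0,0,0,-0.2,0.93,0,0,0,0,0,-0.2,0.93,0,0,0,0,0,0,0,0,0,0,0,0])

```text
time: 5.1
position: [0.5748, 0.0901, 0.2333]
tool_rot: [0.776, 0.631, 0.001, 0.001]
ft_force: [-0.3, -0.1, 0.8]
grip_width: 0.0438
grip_force: 0.0
```

```bash
python3 - <<'E'
from h import *
st(); im,pose=snap('wrist','w1.png'); np.save('w1.npy',np.r_[pose[0],pose[1]])
print(proj('wrist',(.5894,.1704,.104),pose),proj('wrist',(.5657,.174,.126),pose),proj('wrist',(.619,.0543,.05),pose))
E
```

```text
t 5.1 p [0.5748 0.0901 0.2333] beta -11.74 z [ 2.2e-03 -3.0e-04 -1.0e+00] w 0.0438 gf 0.0 F [-0.3 -0.1  0.8] q [-0.04  0.47  1.55 -0.    1.13  0.17]
[312.37414279 137.41708112] [280.01351163 138.32842615] [363.0188316  245.95588673]
```

View pics/w1.png

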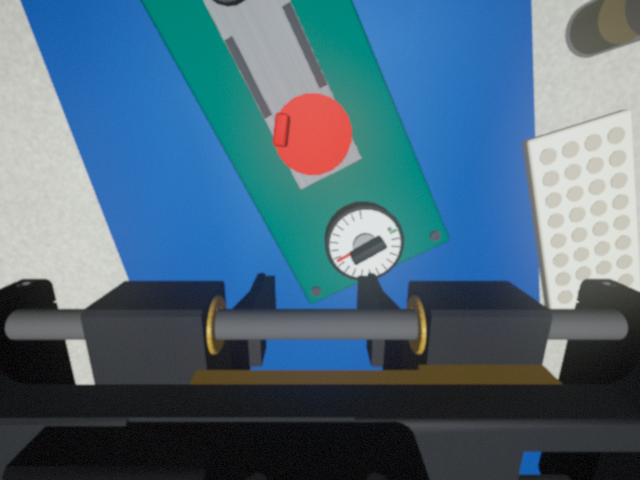

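Wrist view: cap at (313,134), tab at (282,130), dial at (364,241). All agree with the predictions. Enlarging the tab.

```bash
python3 - <<'E'
from h import *
im=cv2.imread('pics/w1.png'); cv2.imwrite('pics/c.png',cv2.resize(im[85:185,262:362],None,fx=6,fy=6,interpolation=cv2.INTER_CUBIC))
E
```

```text
(no output)
```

View pics/c.png

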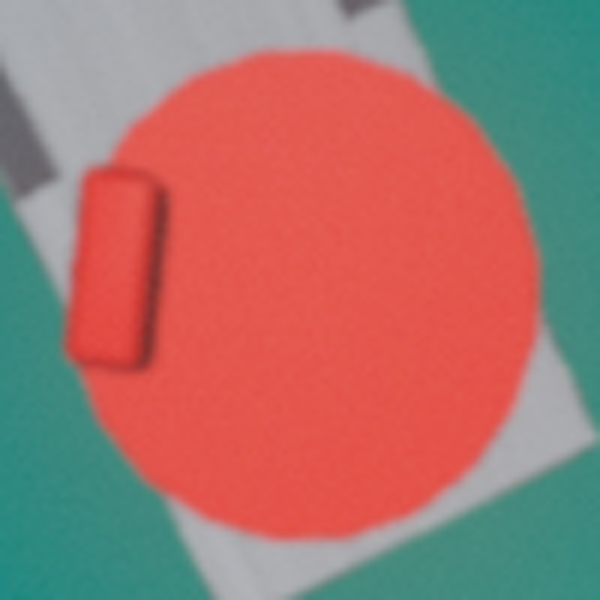

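```bash
python3 - <<'E'
from h import *
a=np.load('w1.npy'); pose=(a[:3],a[3:])
g=lambda u,v,z: ray2z('wrist',(u/6+262,v/6+85),z,pose)
c=g(307,295,.104); t=g(115,268,.126); print(c,t,(t-c), np.degrees(np.arctan2(*(t-c)[[1,0]])))
w=g(120,177,.126)-g(106,363,.126); print(np.linalg.norm(w),np.degrees(np.arctan2(w[1],w[0])))
d=ray2z('wrist',(364,241),.05,pose); print(d)
plan((.5665,.174,.16),(.5665,.174,.117))
E
```

```text
[0.59054249 0.17271841 0.104     ] [0.56795938 0.17978701 0.126     ] [-0.02258311  0.00706859  0.022     ] 162.6196925444782
0.02191785283194025 72.0849922652634
[0.62090923 0.05944564 0.05      ]
t 5.15 p [0.5726 0.0909 0.233 ] beta -11.71 z [-9.e-04  2.e-04 -1.e+00] w 0.0436 gf 0.0 F [-0.5  0.3  0.4] q [-0.04  0.47  1.55  0.    1.13  0.17]
(0.5665, 0.174, 0.16) units [ 2.   -0.57  1.82]
(0.5665, 0.174, 0.117) units [0.   0.   1.07]
```

Call:
jog_arm(motion=[0,0,0,0,0,0.75,0,0,0,0,0,0,0.75,0,0.68,-0.28,0.3,0,0,0,0,0.68,-0.28,0.3,0,0,0,0,0.67,-0.27,0.3,0,0,0,0,0,0,0.5,0,0,0,0,0,0,0.5,0,0,0,0,0,0,0.4,0,0,0,0,0,0,0.3,0,0,0,0,0,0,0,0,0,0,0])

```text
time: 6.4
position: [0.5643, 0.1789, 0.1287]
tool_rot: [0.807, 0.59, -0.001, -0.001]
ft_force: [0.6, 0.5, -0.2]
grip_width: 0.0434
grip_force: 0.0
```

```bash
python3 -c "
from h import *
plan((.567,.178,.117))"
```

```text
t 6.4 p [0.5643 0.1789 0.1287] beta -17.69 z [-2.1e-03 -2.0e-04 -1.0e+00] w 0.0434 gf 0.0 F [ 0.6  0.5 -0.2] q [0.12 0.62 1.61 0.   0.92 0.43]
(0.567, 0.178, 0.117) units [-0.    0.07  0.29]
```

Call:
jog_arm(motion=[0,0.07,0.15,0,0,0,0,0,0,0.14,0,0,0,0,0,0,0,0,0,0,1,0,0,0,0,0,0,1,0,0,0,0,0,0,1,0,0,0,0,0,0,1,0,0,0,0,0,0,1,0,0,0,0,0,0,1], grip_force=25)

```text
time: 7.4
position: [0.5677, 0.1781, 0.1181]
tool_rot: [0.807, 0.59, -0.0, -0.0]
ft_force: [-1.2, 0.6, 0.9]
grip_width: 0.0097
grip_force: 25.0
```

Call:
jog_arm(motion=[0,0,-0.1,0,0,0,1,0,0,0,-1,0,0,1,0,0,0,-1,0,0,1,0,0,0,-1,0,0,1,0,0,0,-0.3,0,0,1,0,0,0,0,0,0,1,0,0,0,0,0,0,1,0,0,0,0,0,0,1])

```text
time: 8.4
position: [0.5685, 0.1779, 0.122]
tool_rot: [0.802, 0.586, 0.068, 0.093]
ft_force: [-0.1, 0.2, -1.1]
grip_width: 0.0099
grip_force: 25.0
```

```bash
python3 - <<'E'
from h import *
st(); im,_=snap('scene','s1.png'); cv2.imwrite('pics/s1c.png',cv2.resize(im[80:300,360:600],None,fx=2.5,fy=2.5))
E
```

```text
t 8.4 p [0.5685 0.1779 0.122 ] beta -17.73 z [ 0.2179 -0.0693 -0.9735] w 0.0099 gf 24.99 F [-0.1  0.2 -1.1] q [ 0.17  0.59  1.75 -0.19  0.61  0.62]
```

View pics/s1c.png

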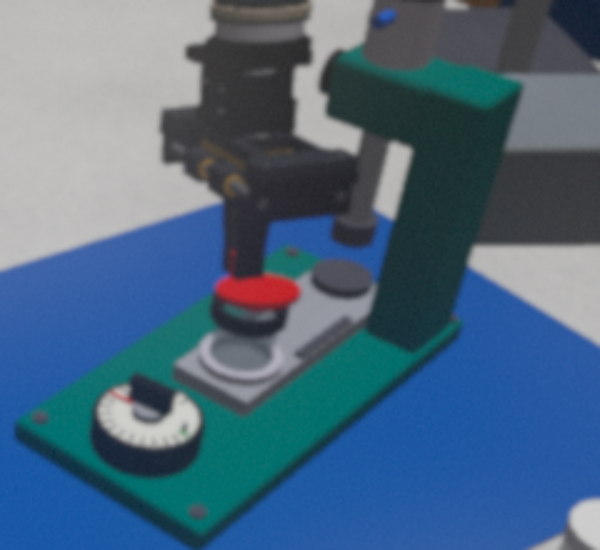

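Cap tipped on the rim and held, so step 1 is met. Lift, level out, and look at the numbers.

Call:
jog_arm(motion=[0,0,-0.7,0,0,0,1,0,0,-0.7,0,0,0,1,0,0,-0.6,0,0,0,1,0,0,0,0.8,0,0,1,0,0,0,0.8,0,0,1,0,0,0,0.8,0,0,1,0,0,0,0.9,0,0,1,0,0,0,0,0,0,1])

```text
time: 9.45
position: [0.5517, 0.1831, 0.1998]
tool_rot: [0.808, 0.589, 0.001, 0.0]
ft_force: [0.5, 0.1, 0.3]
grip_width: 0.0095
grip_force: 25.0
```

```bash
python3 -c "
from h import *
plan((.577,-.073,.20),(.577,-.073,.028))"
```

```text
t 9.45 p [0.5517 0.1831 0.1998] beta -17.76 z [ 0.0015 -0.     -1.    ] w 0.0095 gf 24.99 F [0.5 0.1 0.3] q [ 0.13  0.51  1.58 -0.    1.05  0.44]
(0.577, -0.073, 0.2) units [-5.91  2.56 -0.  ]
(0.577, -0.073, 0.028) units [-0.   -0.01  4.3 ]
```

Call:
jog_arm(motion=[-0.84,0.37,0,0,0,0,1,-0.84,0.37,0,0,0,0,1,-0.84,0.37,0,0,0,0,1,-0.84,0.37,0,0,0,0,1,-0.84,0.37,0,0,0,0,1,-0.84,0.37,0,0,0,0,1,-0.84,0.37,0,0,0,0,1,0,0,0.9,0,0,0,1,0,0,0.9,0,0,0,1,0,0,0.9,0,0,0,1,0,0,0.7,0,0,0,1,0,0,0,0,0,0,1])

```text
time: 10.95
position: [0.5756, -0.0711, 0.0619]
tool_rot: [0.807, 0.59, -0.002, -0.002]
ft_force: [0.4, 0.3, -1.1]
grip_width: 0.01
grip_force: 25.0
```

Call:
jog_arm(motion=[0,0,0.4,0,0,0,1,0,0,0.3,0,0,0,1,0,0,0.15,0,0,0,1,0,0,0,0,0,0,1])

```text
time: 11.45
position: [0.5775, -0.0718, 0.0295]
tool_rot: [0.807, 0.59, -0.0, -0.0]
ft_force: [0.5, 0.2, -0.9]
grip_width: 0.0097
grip_force: 25.0
```

Call:
jog_arm(motion=[0,0,0.03,0,0,0,1,0,0,0,0,0,0,1,0,0,0,0,0,0,0.4,0,0,0,0,0,0,0.2,0,0,0,0,0,0,0.2,0,0,-0.5,0,0,0,0,0,0,-0.5,0,0,0,-0.2,0,0,-0.6,0,0,0,-0.2,0,0,-0.6,0,0,0,-0.2,0,0,0,0,0,0,-0.2])

```text
time: 12.7
position: [0.579, -0.0723, 0.1184]
tool_rot: [0.807, 0.59, 0.001, 0.002]
ft_force: [0.3, -0.4, -0.4]
grip_width: 0.0519
grip_force: 0.0
```

```bash
python3 - <<'E'
from h import *
st(); im,pose=snap('top','t1.png')
for r in rings('top',im):
    if r[1][1]<20: print(*r)
h=cv2.cvtColor(im,cv2.COLOR_BGR2HSV)
plan((.566,-.165,.10),(.566,-.165,.016))
E
```

```text
t 12.7 p [ 0.579  -0.0723  0.1184] beta -17.69 z [ 0.0043 -0.0014 -1.    ] w 0.0519 gf 0.0 F [ 0.3 -0.4 -0.4] q [-0.32  0.62  1.64  0.    0.87 -0.01]
[396.9 293.2] [18.4 18.9] [ 0.4671 -0.2827  0.009 ]
[447.8 250.2] [18.4 18.7] [ 0.5509 -0.3878  0.009 ]
[335.8 245.1] [18.2 18.5] [ 0.5658 -0.1648  0.009 ]
[384.9 203.6] [17.7 18.5] [ 0.6491 -0.2664  0.009 ]
[342.1 203.5] [17.9 18.3] [ 0.6511 -0.1799  0.009 ]
[337.  155.5] [17.9 18.4] [ 0.7526 -0.1722  0.009 ]
[409.4  73.8] [13.9 14.8] [ 0.9281 -0.3292  0.009 ]
t 12.75 p [ 0.578  -0.072   0.1171] beta -17.69 z [ 1.6e-03 -5.0e-04 -1.0e+00] w 0.0523 gf 0.0 F [-0.7  0.5 -1.3] q [-0.32  0.63  1.64 -0.    0.87 -0.01]
(0.566, -0.165, 0.1) units [-2.31  0.42  0.43]
(0.566, -0.165, 0.016) units [ 0.  -0.   2.1]
```

Call:
jog_arm(motion=[-0.77,0.14,0,0,0,0,-0.3,-0.77,0.14,0,0,0,0,-0.3,-0.77,0.14,0.2,0,0,0,-0.3,0,0,0.7,0,0,0,-0.3,0,0,0.7,0,0,0,-0.3,0,0,0.5,0,0,0,-0.3,0,0,0.2,0,0,0,-0.3,0,0,0,0,0,0,-0.3])

```text
time: 13.75
position: [0.5649, -0.1647, 0.0235]
tool_rot: [0.807, 0.59, -0.001, -0.001]
ft_force: [-0.0, -0.3, 1.0]
grip_width: 0.0564
grip_force: 0.0
```

```bash
python3 -c "
from h import *
plan((.566,-.165,.016))
im=cv2.imread('pics/t1.png');h=cv2.cvtColor(im,cv2.COLOR_BGR2HSV)
m=cv2.inRange(h,(0,150,80),(6,255,255))|cv2.inRange(h,(174,150,80),(180,255,255)); m[:,320:]=0;m[:,:200]=0
c=max(cv2.findContours(m,0,1)[0],key=cv2.contourArea);e=cv2.fitEllipse(c);print(e,ray2z('top',e[0],.014))
im,_=snap('top')
for r in rings('top',im):
    if r[1][1]<20: print(*r)
"
```

```text
t 13.75 p [ 0.5649 -0.1647  0.0235] beta -17.69 z [-0.0021  0.0011 -1.    ] w 0.0564 gf 0.0 F [-0.  -0.3  1. ] q [-0.47  0.78  1.66 -0.    0.7  -0.16]
(0.566, -0.165, 0.016) units [0.   0.03 0.19]
((305.6153869628906, 233.142578125), (1.5258457660675049, 7.845754623413086), 23.361162185668945) [ 0.59061961 -0.10497335  0.014     ]
[396.9 293.2] [18.4 18.9] [ 0.4672 -0.2828  0.009 ]
[447.8 250.2] [18.3 18.6] [ 0.5509 -0.3878  0.009 ]
[385.6 203.3] [16.6 17.9] [ 0.6497 -0.2678  0.009 ]
[337.  155.6] [17.7 18.4] [ 0.7526 -0.1722  0.009 ]
[409.5  73.9] [13.7 14.8] [ 0.9279 -0.3292  0.009 ]
```

Call:
jog_arm(motion=[0,0.02,0.19,0,0,0,-0.3,0,0,0,0,0,0,-0.3,0,0,0,0,0,0,1,0,0,0,0,0,0,1,0,0,0,0,0,0,1,0,0,0,0,0,0,1,0,0,-0.8,0,0,0,1,0,0,-0.9,0,0,0,1,0,0,-0.9,0,0,0,1,0,0,-0.9,0,0,0,1,0,0,0,0,0,0,1])

```text
time: 15.18
position: [0.5682, -0.1662, 0.1599]
tool_rot: [0.807, 0.59, 0.002, 0.003]
ft_force: [1.0, 1.4, -0.1]
grip_width: 0.0384
grip_force: 25.0
```

```bash
python3 - <<'E'
from h import *
plan((.5895,.171,.15),(.5895,.171,.112),(.651,-.18,.016))
im,_=snap('top','t2.png')
h=cv2.cvtColor(im,cv2.COLOR_BGR2HSV)
m=cv2.inRange(h,(0,150,80),(6,255,255))|cv2.inRange(h,(174,150,80),(180,255,255)); m[:,330:]=0;m[:,240:][:,:0]=0;m[:,:240]=0
c=max(cv2.findContours(m,0,1)[0],key=cv2.contourArea);e=cv2.fitEllipse(c);print(e,ray2z('top',e[0],.014))
E
```

```text
t 15.18 p [ 0.5682 -0.1662  0.1599] beta -17.69 z [ 0.0062 -0.0031 -1.    ] w 0.0384 gf 25.0 F [ 1.   1.4 -0.1] q [-0.47  0.57  1.59  0.    0.97 -0.16]
(0.5895, 0.171, 0.15) units [ 8.19 -2.06  0.23]
(0.5895, 0.171, 0.112) units [ 0.   -0.01  0.95]
(0.651, -0.18, 0.016) units [-7.89  4.11  2.44]
((300.2927551269531, 215.92184448242188), (1.4820646047592163, 4.571566581726074), 113.24105072021484) [ 0.62613267 -0.09487666  0.014     ]
```

Call:
jog_arm(motion=[0.82,-0.2,0,0,0,0,1,0.82,-0.2,0,0,0,0,1,0.82,-0.2,0,0,0,0,1,0.82,-0.2,0,0,0,0,1,0.82,-0.2,0,0,0,0,1,0.82,-0.2,0,0,0,0,1,0.82,-0.2,0,0,0,0,1,0.82,-0.2,0,0,0,0,1,0.82,-0.2,0,0,0,0,1,0.82,-0.2,0.2,0,0,0,1,0,0,0.3,0,0,0,1,0,0,0,0,0,0,1])

```text
time: 16.73
position: [0.5877, 0.171, 0.1343]
tool_rot: [0.807, 0.59, -0.003, -0.001]
ft_force: [0.3, -0.8, -1.0]
grip_width: 0.0384
grip_force: 25.0
```

```bash
python3 - <<'E'
from h import *
plan((.5895,.171,.112))
im,_=snap('top','t3.png'); s,_=snap('scene')
cv2.imwrite('pics/d.png',np.vstack([np.hstack([cv2.resize(im[140:300,100:360],(520,320)),np.zeros((320,0,3),np.uint8)]),cv2.resize(s[120:260,370:597],(520,280))]))
E
```

```text
t 16.73 p [0.5877 0.171  0.1343] beta -17.67 z [-0.0059 -0.0011 -1.    ] w 0.0384 gf 25.0 F [ 0.3 -0.8 -1. ] q [ 0.1   0.64  1.55 -0.    0.96  0.41]
(0.5895, 0.171, 0.112) units [0.02 0.04 0.56]
```

View pics/d.png

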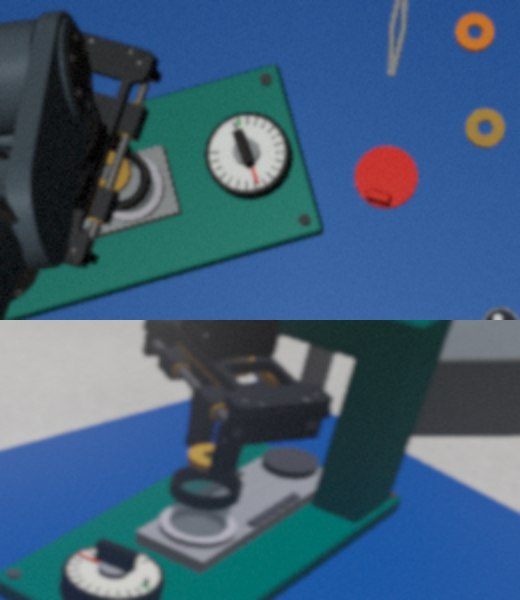

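Cap lies flat on the mat (upper crop (386,177)) and the ring is held over the mouth (lower crop (203,455)). Lower and release.

Call:
jog_arm(motion=[0.02,0.02,0.3,0,0,0,1,0,0,0.25,0,0,0,1,0,0,0,0,0,0,1,0,0,0,0,0,0,1])

```text
time: 17.32
position: [0.5909, 0.1719, 0.115]
tool_rot: [0.807, 0.59, -0.0, 0.0]
ft_force: [-0.2, 0.7, -0.6]
grip_width: 0.0385
grip_force: 25.0
```

Call:
jog_arm(motion=[0,0,0,0,0,0,-0.3,0,0,0,0,0,0,-0.3,0,0,0,0,0,0,-0.3,0,0,-0.8,0,0,0,-0.3,0,0,-0.8,0,0,0,-0.3,-0.8,0.41,0,0,0,0,-0.3,-0.8,0.41,0,0,0,0,-0.3,-0.8,0.41,0,0,0,0,-0.3,-0.8,0.41,0,0,0,0,-0.3,0,0,0,0,0,0,-0.3])

```text
time: 18.58
position: [0.6152, 0.0276, 0.1793]
tool_rot: [0.809, 0.588, 0.0, 0.001]
ft_force: [0.2, 0.3, 0.4]
grip_width: 0.0566
grip_force: 0.0
```

```bash
python3 - <<'E'
from h import *
im,pose=snap('wrist','w2.png'); 
for z in (.098,.048): print(proj('wrist',(.589,.171,z),pose))
t,_=snap('top')
for r in rings('top',t):
    if r[1][1]<20: print(*r)
u,v=proj('wrist',(.589,.171,.098),pose).astype(int); u=min(max(u,60),580); v=min(max(v,60),420)
cv2.imwrite('pics/e.png',np.hstack([cv2.resize(im[v-60:v+60,u-60:u+60],(480,480)),cv2.resize(t[185:270,110:190],(300,480)[:2])]))
plan((.651,-.18,.16),(.651,-.18,.016))
E
```

```text
[205.26779227  57.25852862]
[225.98698268  74.29887347]
[396.9 293.2] [18.4 18.8] [ 0.4671 -0.2828  0.009 ]
[447.8 250.2] [18.4 18.6] [ 0.5509 -0.3878  0.009 ]
[384.9 203.6] [17.8 18.4] [ 0.6491 -0.2665  0.009 ]
[342.1 203.5] [17.9 18.3] [ 0.6511 -0.1799  0.009 ]
[337.  155.6] [17.8 18.4] [ 0.7525 -0.1722  0.009 ]
[409.5  73.8] [13.7 14.7] [ 0.928  -0.3292  0.009 ]
t 18.68 p [0.6142 0.0302 0.1791] beta -17.75 z [-2.e-04  6.e-04 -1.e+00] w 0.0566 gf 0.0 F [-1.1  0.8  0. ] q [-0.13  0.58  1.51  0.    1.05  0.18]
(0.651, -0.18, 0.16) units [-4.72  2.48  0.47]
(0.651, -0.18, 0.016) units [-0.   0.   3.6]
```

View pics/e.png

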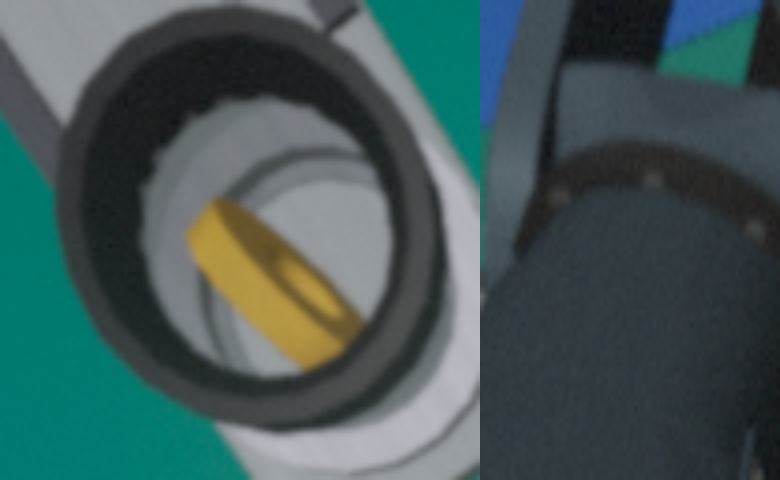

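The tube holds the ring standing on edge (crop (275,285)). I'll press it flat with closed fingers, which are 30×19 mm in a 43 mm bore.

Call:
jog_arm(motion=[0.8,-0.41,0,0,0,0,1,0.8,-0.41,0,0,0,0,1,0.8,-0.41,0,0,0,0,1,0.8,-0.41,0,0,0,0,1,0,0,0.8,0,0,0,1,0,0,0.5,0,0,0,1,0,0,0,0,0,0,1,0,0,0,0,0,0,1])

```text
time: 19.68
position: [0.5911, 0.1728, 0.1278]
tool_rot: [0.807, 0.59, 0.001, 0.0]
ft_force: [-0.1, -0.4, 0.5]
grip_width: 0.0006
grip_force: 0.0
```

```bash
python3 -c "
from h import *
plan((.590,.172,.08),(.59,.172,.063))"
```

```text
t 19.68 p [0.5911 0.1728 0.1278] beta -17.64 z [ 1.1e-03  3.0e-04 -1.0e+00] w 0.0006 gf 0.0 F [-0.1 -0.4  0.5] q [0.1  0.65 1.55 0.   0.95 0.41]
(0.59, 0.172, 0.08) units [-0.03 -0.02  1.19]
(0.59, 0.172, 0.063) units [-0.   -0.    0.42]
```

Call:
jog_arm(motion=[-0.02,0,0.3,0,0,0,1,0,0,0.3,0,0,0,1,0,0,0.2,0,0,0,1,0,0,0.15,0,0,0,1,0,0,0.1,0,0,0,1,0,0,0,0,0,0,1])

```text
time: 20.42
position: [0.5959, 0.1717, 0.0898]
tool_rot: [0.807, 0.59, 0.005, 0.003]
ft_force: [0.2, -0.2, 19.4]
grip_width: 0.0003
grip_force: 9.7
```

Call:
jog_arm(motion=[0,0,0.1,0,0,0,1,0,0,0.1,0,0,0,1,0,0,0.1,0,0,0,1,0,0,0.1,0,0,0,1,0,0,0,0,0,0,1])

```text
time: 21.05
position: [0.599, 0.1716, 0.087]
tool_rot: [0.807, 0.591, 0.009, 0.007]
ft_force: [-15.6, -4.2, 86.2]
grip_width: -0.0
grip_force: 52.5
```

Stop: it is jamming on the ring's top edge. Backing out.

Call:
jog_arm(motion=[0,0,-0.3,0,0,0,1,0,0,-0.6,0,0,0,1,0,0,-0.6,0,0,0,1,0,0,-0.8,0,0,0,1,-0.8,0.41,0,0,0,0,1,-0.8,0.41,0,0,0,0,1,-0.8,0.41,0,0,0,0,1,0,0,0,0,0,0,1])

```text
time: 22.05
position: [0.609, 0.0623, 0.1609]
tool_rot: [0.809, 0.588, 0.0, 0.0]
ft_force: [-0.4, 1.5, -0.5]
grip_width: 0.0005
grip_force: 0.0
```

```bash
python3 - <<'E'
from h import *
st(); im,pose=snap('wrist','w3.png'); u,v=proj('wrist',(.59,.172,.098),pose); print(u,v)
u,v=int(u),max(60,int(v))
cv2.imwrite('pics/f.png',cv2.resize(im[v-60:v+60,u-60:u+60],(480,480),interpolation=cv2.INTER_CUBIC))
E
```

```text
t 22.05 p [0.609  0.0623 0.1609] beta -17.91 z [ 6.e-04 -4.e-04 -1.e+00] w 0.0005 gf 0.0 F [-0.4  1.5 -0.5] q [-0.08  0.6   1.53 -0.    1.01  0.23]
228.57344260532685 104.54110068189712
```

View pics/f.png

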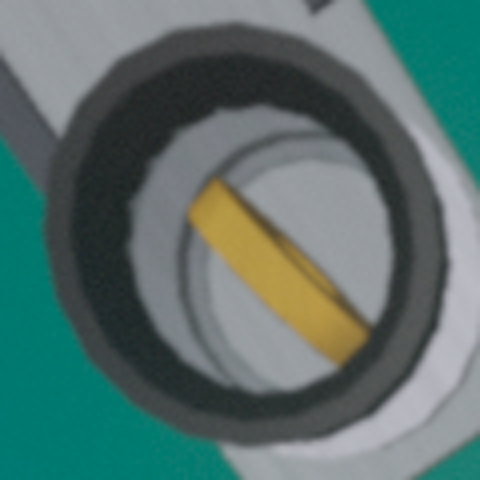

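The ring (crop band (205,200) to (350,345)) now stands nearly upright, leaning slightly to the lower left. I'll turn the tool so a single open finger can go in beside its top and tip it over, moving along world 29° towards −y of the tool. First turn and tilt in free air.

Call:
jog_arm(motion=[0,0,-0.5,0,0,-1,0,0,0,-0.5,0,0,-1,-0.4,0,0,0,0,0,-1,-0.4,0,0,0,0,0,-1,-0.4,0,0,0,0,0,-1,-0.4,0,0,0,0,0,-1,-0.4,0,0,0,0,0,-1,-0.4,0,0,0,0,0,-1,-0.4,0,0,0,0,0,-1,-0.4,0,0,0,0,0,-1,-0.4,0,0,0,0,0,-1,-0.4,0,0,0,0,0,-0.75,-0.4])

```text
time: 23.6
position: [0.6077, 0.0664, 0.2008]
tool_rot: [0.504, 0.864, 0.0, -0.0]
ft_force: [-0.0, 0.7, -0.2]
grip_width: 0.061
grip_force: 0.0
```

Call:
jog_arm(motion=[0,0,0,1,0,0,-0.4,0,0,0,1,0,0,-0.4,0,0,0,1,0,0,-0.4,0,0,0,0,0,0,-0.4])

```text
time: 24.1
position: [0.6085, 0.0667, 0.2002]
tool_rot: [0.501, 0.859, -0.09, -0.053]
ft_force: [1.1, 0.4, -0.0]
grip_width: 0.061
grip_force: 0.0
```

```bash
cat >> h.py <<'E'
def planf(*ts,ax=(.590,.172)):
    # targets (c along u=29deg, tip centre z) for the -y finger
    p,R=st(); w=robot.get_obs()['grip_width']; u=np.array([np.cos(np.radians(29)),np.sin(np.radians(29))])
    f=p+R@np.array([0,-(w/2+.0075),.011])
    d=f[:2]-ax; print('finger along',(d@u*1e3).round(1),'across',((d[1]*u[0]-d[0]*u[1])*1e3).round(1),'z',f[2].round(4))
    for c,z in ts:
        T=np.r_[np.array(ax)+c*u,z]; print(c,z,'units',(R.T@(T-f)/.04).round(2)); f=T
E
python3 -c "
from h import *
planf((.004,.14),(.004,.1),(.004,.085),(.004,.075),(-.01,.07))"
```

```text
t 24.1 p [0.6085 0.0667 0.2002] beta 29.44 z [-0.1811 -0.1015 -0.9782] w 0.061 gf 0.0 F [ 1.1  0.4 -0. ] q [-0.02  0.63  1.35 -0.11  1.34 -0.5 ]
finger along -74.3 across -101.4 z 0.1974
0.004 0.14 units [2.52 2.23 0.99]
0.004 0.1 units [-0.    0.21  0.98]
0.004 0.085 units [-0.    0.08  0.37]
0.004 0.075 units [-0.    0.05  0.24]
-0.01 0.07 units [ 0.   -0.32  0.19]
```

Call:
jog_arm(motion=[0.84,0.74,0,0,0,0,-0.4,0.84,0.74,0.2,0,0,0,-0.4,0.84,0.75,0.3,0,0,0,-0.4,0,0,0.5,0,0,0,-0.4,0,0.1,0.5,0,0,0,-0.4,0,0.1,0.4,0,0,0,-0.4,0,0,0,0,0,0,-0.4])

```text
time: 24.98
position: [0.627, 0.1908, 0.1048]
tool_rot: [0.503, 0.858, -0.091, -0.054]
ft_force: [0.5, 0.8, -0.7]
grip_width: 0.061
grip_force: 0.0
```

```bash
python3 -c "
from h import *
planf((.004,.1),(.004,.085),(.004,.075),(-.01,.07))"
```

```text
t 24.98 p [0.627  0.1908 0.1048] beta 29.27 z [-0.1846 -0.102  -0.9775] w 0.061 gf 0.0 F [ 0.5  0.8 -0.7] q [ 0.16  0.8   1.28 -0.08  1.26 -0.32]
finger along 2.0 across -1.7 z 0.1021
0.004 0.1 units [0.04 0.06 0.04]
0.004 0.085 units [-0.    0.08  0.37]
0.004 0.075 units [-0.    0.05  0.24]
-0.01 0.07 units [ 0.   -0.32  0.2 ]
```

Call:
jog_arm(motion=[0.04,0.11,0.04,0,0,0,-0.4,0,0.04,0.18,0,0,0,-0.4,0,0.04,0.18,0,0,0,-0.4,0,0,0,0,0,0,-0.4])

```text
time: 25.48
position: [0.6302, 0.1948, 0.0884]
tool_rot: [0.502, 0.858, -0.091, -0.054]
ft_force: [-0.9, -0.1, 0.2]
grip_width: 0.0608
grip_force: 0.0
```

Call:
jog_arm(motion=[0,0.01,0.06,0,0,0,-0.4,0,0,0,0,0,0,-0.4])

```text
time: 25.72
position: [0.6306, 0.1949, 0.0867]
tool_rot: [0.502, 0.858, -0.09, -0.053]
ft_force: [-0.4, 0.4, -1.8]
grip_width: 0.0609
grip_force: 0.0
```

```bash
python3 -c "
from h import *
planf((.005,.079),(-.01,.075))"
```

```text
t 25.73 p [0.6306 0.1949 0.0867] beta 29.31 z [-0.1815 -0.1018 -0.9781] w 0.0609 gf 0.0 F [-0.4  0.4 -1.8] q [ 0.16  0.83  1.28 -0.08  1.23 -0.32]
finger along 7.3 across 0.1 z 0.0839
0.005 0.079 units [-0.   -0.03  0.13]
-0.01 0.075 units [ 0.   -0.35  0.18]
```

Finger just above the ring top, offset to +7 mm. Lower in small steps.

Call:
jog_arm(motion=[0,0.01,0.07,0,0,0,-0.4,0,0.01,0.07,0,0,0,-0.4,0,0,0,0,0,0,-0.4])

```text
time: 26.1
position: [0.6301, 0.1947, 0.0808]
tool_rot: [0.502, 0.858, -0.09, -0.053]
ft_force: [0.4, -0.8, 0.4]
grip_width: 0.061
grip_force: 0.0
```

Call:
jog_arm(motion=[0,0.01,0.07,0,0,0,-0.4,0,0,0,0,0,0,-0.4])

```text
time: 26.35
position: [0.63, 0.1946, 0.0781]
tool_rot: [0.502, 0.858, -0.09, -0.053]
ft_force: [0.6, 0.3, -0.1]
grip_width: 0.0615
grip_force: 0.0
```

Call:
jog_arm(motion=[0,-0.08,0.02,0,0,0,-0.4,0,-0.08,0.02,0,0,0,-0.4,0,-0.08,0.02,0,0,0,-0.4,0,0,0,0,0,0,-0.4])

```text
time: 26.85
position: [0.6213, 0.1896, 0.0781]
tool_rot: [0.503, 0.858, -0.09, -0.053]
ft_force: [-0.4, -0.6, -0.2]
grip_width: 0.0609
grip_force: 0.0
```

Call:
jog_arm(motion=[0,-0.08,0.02,0,0,0,-0.4,0,-0.08,0.02,0,0,0,-0.4,0,0,0,0,0,0,-0.4])

```text
time: 27.22
position: [0.6154, 0.1864, 0.0777]
tool_rot: [0.502, 0.858, -0.09, -0.053]
ft_force: [0.1, 0.2, 0.3]
grip_width: 0.0605
grip_force: 0.0
```

Call:
jog_arm(motion=[0,0,-0.5,0,0,0,-0.4,0,0,-0.8,0,0,0,-0.4,0,0,-0.8,0,0,0,-0.4,-0.9,0,0,-1,0,0,-0.4,-0.9,0,0,-1,0,0,-0.4,-0.9,0,0,-1,0,0,-0.4,0,0,0,0,0,0,-0.4])

```text
time: 28.1
position: [0.6844, 0.0977, 0.1602]
tool_rot: [0.507, 0.862, -0.0, 0.0]
ft_force: [-0.8, 0.3, -0.9]
grip_width: 0.0608
grip_force: 0.0
```

```bash
python3 - <<'E'
from h import *
st(); im,pose=snap('wrist','w4.png'); u,v=proj('wrist',(.59,.172,.098),pose); print(u,v)
u,v=int(u),max(60,int(v))
cv2.imwrite('pics/g.png',cv2.resize(im[v-60:v+60,u-60:u+60],(480,480),interpolation=cv2.INTER_CUBIC))
E
```

```text
t 28.1 p [0.6844 0.0977 0.1602] beta 29.07 z [ 4.e-04 -6.e-04 -1.e+00] w 0.0608 gf 0.0 F [-0.8  0.3 -0.9] q [-0.02  0.7   1.32 -0.    1.13 -0.53]
236.96214926419688 81.43861275605207
```

View pics/g.png

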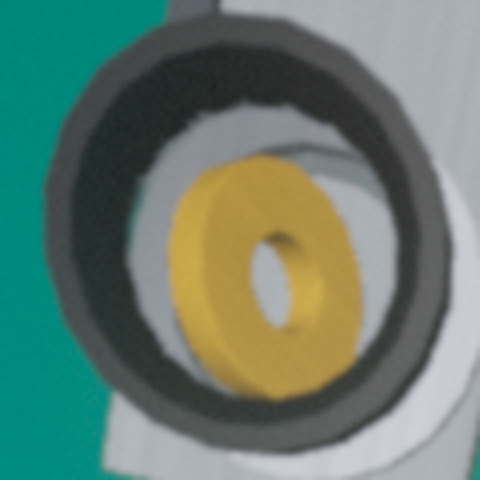

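The ring now leans at about 45°, top to the left (crop ellipse centred (265,275)). Pressing down with one finger on the raised side.

```bash
python3 -c "
from h import *
planf((-.008,.15),(-.008,.1),(-.008,.075))"
```

```text
t 28.15 p [0.6839 0.0996 0.16  ] beta 29.16 z [-8.e-04  2.e-04 -1.e+00] w 0.0609 gf 0.0 F [-1.2  0.5 -0.6] q [-0.02  0.7   1.32  0.    1.13 -0.53]
finger along 9.0 across -108.9 z 0.149
-0.008 0.15 units [ 2.72 -0.42 -0.02]
-0.008 0.1 units [-0.    0.    1.25]
-0.008 0.075 units [-0.    0.    0.62]
```

Call:
jog_arm(motion=[0.9,-0.14,0,0,0,0,-0.4,0.9,-0.14,0,0,0,0,-0.4,0.92,-0.14,0,0,0,0,-0.4,0,0,0.6,0,0,0,-0.4,0,0,0.6,0,0,0,-0.4,0,0,0,0,0,0,-0.4])

```text
time: 28.9
position: [0.6137, 0.1889, 0.1099]
tool_rot: [0.504, 0.863, -0.002, -0.002]
ft_force: [-0.7, -0.1, 0.2]
grip_width: 0.0607
grip_force: 0.0
```

```bash
python3 -c "
from h import *
planf((-.008,.1),(-.008,.085),(-.008,.075))"
```

```text
t 28.9 p [0.6137 0.1889 0.1099] beta 29.42 z [-5.6e-03 -5.0e-04 -1.0e+00] w 0.0607 gf 0.0 F [-0.7 -0.1  0.2] q [ 0.12  0.7   1.48  0.    0.96 -0.39]
finger along -9.0 across 3.1 z 0.0991
-0.008 0.1 units [-0.08  0.02 -0.02]
-0.008 0.085 units [-0.    0.    0.37]
-0.008 0.075 units [-0.    0.    0.25]
```

Call:
jog_arm(motion=[-0.06,0.03,0.2,0,0,0,-0.4,0,0,0.17,0,0,0,-0.4,0,0,0.1,0,0,0,-0.4,0,0,0,0,0,0,-0.4])

```text
time: 29.4
position: [0.6181, 0.1859, 0.093]
tool_rot: [0.505, 0.863, -0.0, -0.0]
ft_force: [-0.6, 0.1, 0.2]
grip_width: 0.0611
grip_force: 0.0
```

Call:
jog_arm(motion=[0,0,0.1,0,0,0,-0.4,0,0,0.1,0,0,0,-0.4,0,0,0,0,0,0,-0.4])

```text
time: 29.78
position: [0.6179, 0.186, 0.0847]
tool_rot: [0.505, 0.863, -0.0, -0.0]
ft_force: [-0.4, -1.2, 0.3]
grip_width: 0.0611
grip_force: 0.0
```

Call:
jog_arm(motion=[0,0,0.1,0,0,0,-0.4,0,0,0.1,0,0,0,-0.4,0,0,0,0,0,0,-0.4])

```text
time: 30.15
position: [0.6191, 0.1863, 0.0773]
tool_rot: [0.505, 0.863, 0.001, 0.001]
ft_force: [2.1, 1.9, 0.8]
grip_width: 0.061
grip_force: 0.8
```

Call:
jog_arm(motion=[0,0,0.1,0,0,0,-0.4,0,0,0.05,0,0,0,-0.4,0,0,0,0,0,0,-0.4])

```text
time: 30.52
position: [0.6211, 0.1868, 0.0733]
tool_rot: [0.505, 0.863, 0.002, 0.003]
ft_force: [2.8, 1.5, 7.7]
grip_width: 0.0606
grip_force: 3.6
```

Call:
jog_arm(motion=[0,0,0.08,0,0,0,-0.4,0,0,0.05,0,0,0,-0.4,0,0,0,0,0,0,-0.4])

```text
time: 30.9
position: [0.6234, 0.1874, 0.0699]
tool_rot: [0.505, 0.863, 0.004, 0.005]
ft_force: [4.4, 3.3, 13.7]
grip_width: 0.0608
grip_force: 5.9
```

Call:
jog_arm(motion=[0,0,-0.2,0,0,0,-0.4,0,-0.1,0,0,0,0,-0.4,0,0,0.15,0,0,0,-0.4,0,0,0,0,0,0,-0.4])

```text
time: 31.4
position: [0.6199, 0.1858, 0.0724]
tool_rot: [0.506, 0.863, 0.005, 0.004]
ft_force: [4.8, 4.8, 17.0]
grip_width: 0.0607
grip_force: 8.3
```

```bash
python3 -c "
from h import *
planf((-.01,.055))"
```

```text
t 31.4 p [0.6199 0.1858 0.0724] beta 29.25 z [ 0.0124  0.0034 -0.9999] w 0.0607 gf 8.27 F [ 4.8  4.8 17. ] q [ 0.12  0.75  1.5   0.    0.87 -0.39]
finger along -4.9 across -2.6 z 0.0609
-0.01 0.055 units [ 0.07 -0.13  0.15]
```

Geometry suggests the ring has come down to about 27°. Keep pushing on its raised side.

Call:
jog_arm(motion=[0.05,-0.07,0,0,0,0,-0.4,0,0,0.08,0,0,0,-0.4,0,0,0.06,0,0,0,-0.4,0,0,0,0,0,0,-0.4])

```text
time: 31.9
position: [0.6193, 0.1859, 0.0662]
tool_rot: [0.506, 0.863, 0.006, 0.007]
ft_force: [9.8, 4.1, 7.7]
grip_width: 0.0605
grip_force: 5.1
```

```bash
python3 -c "
from h import *
planf((-.01,.055))"
```

```text
t 31.9 p [0.6193 0.1859 0.0662] beta 29.27 z [ 0.0189  0.0034 -0.9998] w 0.0605 gf 5.15 F [9.8 4.1 7.7] q [ 0.12  0.76  1.51  0.    0.85 -0.39]
finger along -5.2 across -2.3 z 0.0545
-0.01 0.055 units [ 0.06 -0.12 -0.01]
```

Call:
jog_arm(motion=[0,0.04,0.06,0,0,0,-0.4,0,0,0.06,0,0,0,-0.4,0,0,0,0,0,0,-0.4])

```text
time: 32.28
position: [0.6123, 0.1851, 0.0593]
tool_rot: [0.505, 0.863, -0.0, -0.0]
ft_force: [0.8, 0.3, 14.3]
grip_width: 0.0607
grip_force: 7.5
```

Call:
jog_arm(motion=[0,0,0.06,0,0,0,-0.4,0,0,0,0,0,0,-0.4])

```text
time: 32.52
position: [0.6123, 0.1851, 0.0591]
tool_rot: [0.505, 0.863, -0.0, -0.0]
ft_force: [-2.3, 0.5, 27.0]
grip_width: 0.0607
grip_force: 13.3
```

Tip is at 48 mm, exactly one ring's thickness above the floor, so the ring is flat. Next ring.

Call:
jog_arm(motion=[0,0,-0.5,0,0,0,-0.4,0,0,-0.8,0,0,0,-0.4,0,0,-0.8,0,0,0,-0.3,0,0,-0.3,0,0,0,-0.3,0,0,0,0,0,0,-0.3])

```text
time: 33.15
position: [0.6121, 0.1851, 0.1509]
tool_rot: [0.505, 0.863, -0.0, -0.0]
ft_force: [-0.1, 0.3, 0.0]
grip_width: 0.057
grip_force: 0.0
```

```bash
python3 - <<'E'
from h import *
plan((.651,-.18,.155),(.651,-.18,.0175),(.59,.172,.11))
t,_=snap('top')
for r in rings('top',t):
    if r[1][1]<20: print(*r)
E
```

```text
t 33.15 p [0.6121 0.1851 0.1509] beta 29.31 z [-1.e-03 -2.e-04 -1.e+00] w 0.057 gf 0.0 F [-0.1  0.3  0. ] q [ 0.12  0.64  1.47 -0.    1.03 -0.39]
(0.651, -0.18, 0.155) units [-8.44 -3.62 -0.1 ]
(0.651, -0.18, 0.0175) units [-0.    0.    3.44]
(0.59, 0.172, 0.11) units [ 8.42  2.98 -2.31]
[396.9 293.2] [18.4 18.9] [ 0.4672 -0.2828  0.009 ]
[447.8 250.2] [18.4 18.6] [ 0.5509 -0.3878  0.009 ]
[384.9 203.6] [17.8 18.4] [ 0.6491 -0.2665  0.009 ]
[342.1 203.5] [17.9 18.3] [ 0.6511 -0.1799  0.009 ]
[337.  155.6] [17.8 18.3] [ 0.7525 -0.1722  0.009 ]
[409.5  73.6] [14.  14.3] [ 0.9285 -0.3294  0.009 ]
```

Call:
jog_arm(motion=[-0.94,-0.4,0,0,0,0,-0.3,-0.94,-0.4,0,0,0,0,-0.3,-0.94,-0.4,0,0,0,0,-0.3,-0.94,-0.4,0,0,0,0,-0.3,-0.94,-0.4,0,0,0,0,-0.3,-0.94,-0.4,0,0,0,0,-0.3,-0.94,-0.4,0,0,0,0,-0.3,-0.94,-0.4,0.4,0,0,0,-0.3,-0.92,-0.4,0.8,0,0,0,-0.3,0,0,0.9,0,0,0,-0.3,0,0,0.8,0,0,0,-0.3,0,0,0,0,0,0,-0.3])

```text
time: 34.7
position: [0.6486, -0.1781, 0.0302]
tool_rot: [0.505, 0.863, -0.001, -0.005]
ft_force: [-0.3, -0.3, 0.1]
grip_width: 0.0567
grip_force: 0.0
```

```bash
python3 -c "
from h import *
plan((.651,-.18,.0175))"
```

```text
t 34.7 p [ 0.6486 -0.1781  0.0302] beta 29.29 z [-0.0098  0.0045 -0.9999] w 0.0567 gf 0.0 F [-0.3 -0.3  0.1] q [-0.43  0.85  1.42 -0.    0.88 -0.94]
(0.651, -0.18, 0.0175) units [-0.07  0.03  0.32]
```

Call:
jog_arm(motion=[0,0,0.2,0,0,0,-0.3,0,0,0.11,0,0,0,-0.3,0,0,0,0,0,0,-0.3,0,0,0,0,0,0,-0.3])

```text
time: 35.2
position: [0.6529, -0.1797, 0.0236]
tool_rot: [0.505, 0.863, 0.0, 0.001]
ft_force: [-1.3, -0.1, 0.9]
grip_width: 0.0567
grip_force: 0.0
```

Call:
jog_arm(motion=[0,0,0,0,0,0,1,0,0,0,0,0,0,1,0,0,0,0,0,0,1,0,0,0,0,0,0,1,0,0,-0.9,0,0,0,1,0,0,-0.9,0,0,0,1,0,0,-0.9,0,0,0,1,0,0,-0.7,0,0,0,1,0,0,0,0,0,0,1,0,0,0,0,0,0,1])

```text
time: 36.45
position: [0.6517, -0.1793, 0.1578]
tool_rot: [0.505, 0.863, -0.0, -0.001]
ft_force: [-1.1, -0.2, -0.2]
grip_width: 0.0005
grip_force: 0.0
```

```bash
python3 -c "
from h import *
plan((.590,.172,.15),(.59,.172,.11))"
```

```text
t 36.45 p [ 0.6517 -0.1793  0.1578] beta 29.3 z [-1.6e-03  7.0e-04 -1.0e+00] w 0.0005 gf 0.0 F [-1.1 -0.2 -0.2] q [-0.43  0.68  1.36 -0.    1.1  -0.94]
(0.59, 0.172, 0.15) units [8.41 2.95 0.2 ]
(0.59, 0.172, 0.11) units [-0.  0.  1.]
```

Missed: I closed too high, above the ring. Repeat lower.

Call:
jog_arm(motion=[0,0,0,0,0,0,-0.3,0,0,0,0,0,0,-0.3,0,0,0.9,0,0,0,-0.3,0,0,0.9,0,0,0,-0.3,0,0,0.8,0,0,0,-0.3,0,0,0.6,0,0,0,-0.3,0,0,0.2,0,0,0,-0.3,0,0,0,0,0,0,-0.3,0,0,0,0,0,0,-0.3])

```text
time: 37.58
position: [0.6533, -0.18, 0.0239]
tool_rot: [0.505, 0.863, 0.0, 0.001]
ft_force: [-0.3, 0.2, -0.6]
grip_width: 0.0563
grip_force: 0.0
```

Call:
jog_arm(motion=[-0.02,0,0.17,0,0,0,-0.3,0,0,0,0,0,0,-0.3,0,0,0,0,0,0,-0.3])

```text
time: 37.95
position: [0.6529, -0.1803, 0.0161]
tool_rot: [0.505, 0.863, 0.0, 0.0]
ft_force: [-0.5, 0.2, 0.4]
grip_width: 0.0567
grip_force: 0.0
```

Call:
jog_arm(motion=[0,0,0,0,0,0,1,0,0,0,0,0,0,1,0,0,0,0,0,0,1,0,0,0,0,0,0,1,0,0,-0.9,0,0,0,1,0,0,-0.9,0,0,0,1,0,0,-0.9,0,0,0,1,0,0,-0.7,0,0,0,1,0,0,0,0,0,0,1,0,0,0,0,0,0,1])

```text
time: 39.2
position: [0.6519, -0.1799, 0.1506]
tool_rot: [0.505, 0.863, -0.0, -0.001]
ft_force: [0.2, -0.5, -0.3]
grip_width: 0.0387
grip_force: 25.0
```

```bash
python3 -c "
from h import *
plan((.590,.172,.15),(.59,.172,.11))"
```

```text
t 39.2 p [ 0.6519 -0.1799  0.1506] beta 29.31 z [-0.0022  0.001  -1.    ] w 0.0387 gf 25.0 F [ 0.2 -0.5 -0.3] q [-0.43  0.69  1.36 -0.    1.09 -0.95]
(0.59, 0.172, 0.15) units [8.43 2.96 0.03]
(0.59, 0.172, 0.11) units [-0.  0.  1.]
```

Call:
jog_arm(motion=[0.94,0.33,0,0,0,0,1,0.94,0.33,0,0,0,0,1,0.94,0.33,0,0,0,0,1,0.94,0.33,0,0,0,0,1,0.94,0.33,0,0,0,0,1,0.94,0.33,0,0,0,0,1,0.94,0.33,0,0,0,0,1,0.94,0.33,0,0,0,0,1,0.92,0.33,0,0,0,0,1,0,0,0.5,0,0,0,1,0,0,0,0,0,0,1,0,0,0,0,0,0,1])

```text
time: 40.7
position: [0.5909, 0.1718, 0.1311]
tool_rot: [0.505, 0.863, -0.001, -0.001]
ft_force: [0.2, 0.0, -1.1]
grip_width: 0.0386
grip_force: 25.0
```

```bash
python3 -c "
from h import *
plan((.590,.172,.11))"
```

```text
t 40.7 p [0.5909 0.1718 0.1311] beta 29.27 z [-1.8e-03 -3.0e-04 -1.0e+00] w 0.0386 gf 25.0 F [ 0.2  0.  -1.1] q [ 0.1   0.64  1.55 -0.    0.96 -0.41]
(0.59, 0.172, 0.11) units [ 0.02 -0.02  0.53]
```

Call:
jog_arm(motion=[0,-0.02,0.3,0,0,0,1,0,0,0.2,0,0,0,1,0,0,0.03,0,0,0,1,0,0,0,0,0,0,1,0,0,0,0,0,0,1])

```text
time: 41.32
position: [0.5908, 0.1719, 0.111]
tool_rot: [0.505, 0.863, 0.0, 0.0]
ft_force: [-0.2, 0.0, 1.1]
grip_width: 0.0385
grip_force: 25.0
```

Call:
jog_arm(motion=[0,0,0,0,0,0,0.08,0,0,0,0,0,0,0.05,0,0,0,0,0,0,0,0,0,0,0,0,0,-0.1,0,0,0,0,0,0,-0.2,0,0,-0.6,0,0,0,-0.2,0,0,-0.6,0,0,0,-0.2,-0.9,0,0,0,0,0,-0.2,-0.9,0,0,0,0,0,-0.2,-0.9,0,0,0,0,0,-0.2,0,0,0,0,0,0,-0.2])

```text
time: 42.7
position: [0.645, 0.0752, 0.1588]
tool_rot: [0.507, 0.862, 0.0, 0.001]
ft_force: [-0.1, 0.7, 0.7]
grip_width: 0.0521
grip_force: 0.0
```

```bash
cat >> h.py <<'E'
def tube():
    im,pose=snap('wrist'); st(); u,v=proj('wrist',(.59,.172,.098),pose); print('mouth px',u,v)
    u,v=int(u),max(60,int(v)); cr=im[v-60:v+60,u-60:u+60]; cv2.imwrite('pics/tube%d.png'%(robot.get_obs()['time']*100),cv2.resize(cr,(480,480),interpolation=cv2.INTER_CUBIC))
    m=cv2.inRange(cv2.cvtColor(cr,cv2.COLOR_BGR2HSV),(15,120,70),(26,255,255)); cs=cv2.findContours(m,0,1)[0]
    for c in cs:
        if cv2.contourArea(c)>50: e=cv2.fitEllipse(cv2.convexHull(c)); print('blob',cv2.contourArea(c),np.round(e[0],1)+[u-60,v-60],np.round(e[1],1),round(e[2]))
    print('expected ring centres px',[proj('wrist',(.59,.172,z),pose).round(1).tolist() for z in (.044,.052,.06,.068,.076)])
    for x in m[::6,::3]: print(''.join('#' if a else '.' for a in x))
E
python3 -c "
from h import *
tube()"
```

```text
t 42.75 p [0.6436 0.0767 0.1586] beta 29.18 z [-2.e-04  3.e-04 -1.e+00] w 0.0522 gf 0.0 F [-0.1  0.6 -0.4] q [-0.05  0.64  1.44  0.    1.06 -0.56]
mouth px 314.2226170185934 79.86298598490669
blob 2594.0 [314.2  90. ] [55.8 61.1] 16
expected ring centres px [[314.5, 94.2], [314.5, 92.5], [314.5, 90.7], [314.4, 88.7], [314.4, 86.6]]
........................................
........................................
........................................
........................................
........................................
........................................
........................................
..................######................
...............############.............
.............################...........
............#################...........
............######....########..........
...........######.......######..........
...........#######......######..........
............#################...........
............################............
...............###########..............
........................................
........................................
........................................
```

That ring landed flat. Third ring at (0.649, −0.266).

```bash
python3 - <<'E'
from h import *
plan((.650,-.2665,.155),(.650,-.2665,.017))
t,_=snap('top')
for r in rings('top',t):
    if r[1][1]<20: print(*r)
E
```

```text
t 42.75 p [0.6436 0.0767 0.1586] beta 29.18 z [-2.e-04  3.e-04 -1.e+00] w 0.0522 gf 0.0 F [-0.1  0.6 -0.4] q [-0.05  0.64  1.44  0.    1.06 -0.56]
(0.65, -0.2665, 0.155) units [-7.57 -4.04  0.09]
(0.65, -0.2665, 0.017) units [-0.    0.    3.45]
[396.9 293.2] [18.4 18.9] [ 0.4671 -0.2827  0.009 ]
[447.8 250.2] [18.4 18.7] [ 0.5509 -0.3878  0.009 ]
[384.9 203.6] [17.7 18.5] [ 0.6491 -0.2664  0.009 ]
[337.  155.5] [17.8 18.4] [ 0.7527 -0.1721  0.009 ]
[409.4  73.9] [13.8 14.9] [ 0.9279 -0.3291  0.009 ]
```

Call:
jog_arm(motion=[-0.84,-0.45,0,0,0,0,-0.3,-0.84,-0.45,0,0,0,0,-0.3,-0.84,-0.45,0,0,0,0,-0.3,-0.84,-0.45,0,0,0,0,-0.3,-0.84,-0.45,0,0,0,0,-0.3,-0.84,-0.45,0,0,0,0,-0.3,-0.84,-0.45,0.2,0,0,0,-0.3,-0.84,-0.45,0.6,0,0,0,-0.3,-0.84,-0.45,0.8,0,0,0,-0.3,0,0,0.9,0,0,0,-0.3,0,0,0.7,0,0,0,-0.3,0,0,0,0,0,0,-0.3])

```text
time: 44.3
position: [0.648, -0.2626, 0.0279]
tool_rot: [0.505, 0.863, 0.0, -0.004]
ft_force: [0.0, 0.6, 0.3]
grip_width: 0.057
grip_force: 0.0
```

Call:
jog_arm(motion=[0,0,0,0,0,0,-0.3])

```text
time: 44.42
position: [0.6509, -0.2646, 0.0318]
tool_rot: [0.505, 0.863, 0.0, 0.001]
ft_force: [-0.4, -0.5, 0.1]
grip_width: 0.0567
grip_force: 0.0
```

```bash
python3 -c "
from h import *
plan((.650,-.2665,.017))"
```

```text
t 44.42 p [ 0.6509 -0.2646  0.0318] beta 29.38 z [ 1.2e-03 -5.0e-04 -1.0e+00] w 0.0567 gf 0.0 F [-0.4 -0.5  0.1] q [-0.54  0.87  1.35  0.    0.92 -1.06]
(0.65, -0.2665, 0.017) units [-0.03 -0.04  0.37]
```

Call:
jog_arm(motion=[-0.03,-0.03,0.25,0,0,0,-0.3,0,0,0.12,0,0,0,-0.3,0,0,0,0,0,0,-0.3,0,0,0,0,0,0,-0.3])

```text
time: 44.92
position: [0.6497, -0.2671, 0.0161]
tool_rot: [0.505, 0.863, 0.0, 0.0]
ft_force: [-0.1, -0.0, 1.1]
grip_width: 0.0567
grip_force: 0.0
```

Call:
jog_arm(motion=[0,0,0,0,0,0,1,0,0,0,0,0,0,1,0,0,0,0,0,0,1,0,0,0,0,0,0,1,0,0,-0.9,0,0,0,1,0,0,-0.9,0,0,0,1,0,0,-0.9,0,0,0,1,0,0,-0.7,0,0,0,1,0,0,0,0,0,0,1,0,0,0,0,0,0,1])

```text
time: 46.18
position: [0.6487, -0.2664, 0.1505]
tool_rot: [0.505, 0.863, -0.0, -0.001]
ft_force: [0.2, 0.8, -1.2]
grip_width: 0.0386
grip_force: 25.0
```

```bash
python3 -c "
from h import *
plan((.590,.172,.15),(.59,.172,.11))"
```

```text
t 46.17 p [ 0.6487 -0.2664  0.1505] beta 29.31 z [-0.0022  0.0013 -1.    ] w 0.0386 gf 25.0 F [ 0.2  0.8 -1.2] q [-0.55  0.72  1.29 -0.    1.13 -1.06]
(0.59, 0.172, 0.15) units [10.28  4.09  0.03]
(0.59, 0.172, 0.11) units [-0.  0.  1.]
```

Call:
jog_arm(motion=[0.93,0.37,0,0,0,0,1,0.93,0.37,0,0,0,0,1,0.93,0.37,0,0,0,0,1,0.93,0.37,0,0,0,0,1,0.93,0.37,0,0,0,0,1,0.93,0.37,0,0,0,0,1,0.93,0.37,0,0,0,0,1,0.93,0.37,0,0,0,0,1,0.93,0.37,0,0,0,0,1,0.93,0.37,0,0,0,0,1,0.93,0.37,0,0,0,0,1,0,0,0.5,0,0,0,1])

```text
time: 47.68
position: [0.5905, 0.1727, 0.131]
tool_rot: [0.503, 0.864, 0.0, -0.0]
ft_force: [1.0, -0.4, -0.6]
grip_width: 0.0385
grip_force: 25.0
```

Call:
jog_arm(motion=[0,0,0,0,0,0,1,0,0,0,0,0,0,1])

```text
time: 47.92
position: [0.591, 0.1691, 0.1311]
tool_rot: [0.505, 0.863, -0.001, -0.001]
ft_force: [-0.1, -0.4, -1.1]
grip_width: 0.0385
grip_force: 25.0
```

```bash
python3 -c "
from h import *
plan((.590,.172,.1105))"
```

```text
t 47.92 p [0.591  0.1691 0.1311] beta 29.27 z [-1.8e-03 -2.0e-04 -1.0e+00] w 0.0385 gf 25.0 F [-0.1 -0.4 -1.1] q [ 0.1   0.64  1.55 -0.    0.96 -0.41]
(0.59, 0.172, 0.1105) units [0.07 0.01 0.52]
```

Call:
jog_arm(motion=[0.07,-0.01,0.3,0,0,0,1,0,0,0.22,0,0,0,1,0,0,0,0,0,0,1,0,0,0,0,0,0,1])

```text
time: 48.42
position: [0.5897, 0.1717, 0.1111]
tool_rot: [0.505, 0.863, -0.0, 0.0]
ft_force: [-0.1, -0.0, -1.1]
grip_width: 0.0388
grip_force: 25.0
```

Call:
jog_arm(motion=[0,0,0,0,0,0,0.08,0,0,0,0,0,0,0.05,0,0,0,0,0,0,0,0,0,0,0,0,0,-0.1,0,0,0,0,0,0,-0.2,0,0,-0.6,0,0,0,-0.2,0,0,-0.6,0,0,0,-0.2,-0.9,0,0,0,0,0,-0.2,-0.9,0,0,0,0,0,-0.2,-0.9,0,0,0,0,0,-0.2,0,0,0,0,0,0,-0.2])

```text
time: 49.8
position: [0.6441, 0.0751, 0.1592]
tool_rot: [0.507, 0.862, 0.0, 0.001]
ft_force: [-0.0, 0.3, 0.3]
grip_width: 0.0523
grip_force: 0.0
```

```bash
python3 - <<'E'
from h import *
tube()
t,_=snap('top')
for r in rings('top',t):
    if r[1][1]<20: print(*r)
plan((.551,-.388,.155),(.551,-.388,.017))
E
```

```text
t 49.85 p [0.6427 0.0766 0.159 ] beta 29.18 z [-2.e-04  3.e-04 -1.e+00] w 0.0521 gf 0.0 F [-1.   1.5 -0.1] q [-0.05  0.64  1.44  0.    1.06 -0.56]
mouth px 315.5943053252458 80.71712888169156
blob 2770.0 [315.1  88.9] [57.5 63.6] 3
expected ring centres px [[315.6, 94.9], [315.6, 93.2], [315.6, 91.4], [315.6, 89.4], [315.6, 87.3]]
........................................
........................................
........................................
........................................
........................................
........................................
........................................
...............###########..............
.............###############............
............#################...........
............##################..........
...........#######....########..........
...........######.......######..........
...........#######......######..........
............#################...........
.............###############............
................##########..............
........................................
........................................
........................................
[396.9 293.2] [18.4 18.9] [ 0.4672 -0.2828  0.009 ]
[447.8 250.2] [18.4 18.6] [ 0.5509 -0.3878  0.009 ]
[337.  155.5] [17.8 18.3] [ 0.7526 -0.1722  0.009 ]
[409.4  73.7] [14.  14.6] [ 0.9283 -0.3291  0.009 ]
t 49.9 p [0.642  0.0776 0.1589] beta 29.25 z [-1.1e-03  6.0e-04 -1.0e+00] w 0.0524 gf 0.0 F [-1.1 -0.  -0.5] q [-0.05  0.64  1.44  0.    1.06 -0.56]
(0.551, -0.388, 0.155) units [-9.05 -7.67  0.09]
(0.551, -0.388, 0.017) units [-0.    0.    3.45]
```

Call:
jog_arm(motion=[-0.76,-0.64,0,0,0,0,-0.3,-0.76,-0.64,0,0,0,0,-0.3,-0.76,-0.64,0,0,0,0,-0.3,-0.76,-0.64,0,0,0,0,-0.3,-0.76,-0.64,0,0,0,0,-0.3,-0.76,-0.64,0,0,0,0,-0.3,-0.76,-0.64,0,0,0,0,-0.3,-0.76,-0.64,0,0,0,0,-0.3,-0.76,-0.64,0,0,0,0,-0.3,-0.76,-0.64,0,0,0,0,-0.3,-0.76,-0.64,0.5,0,0,0,-0.3,-0.7,-0.63,0.7,0,0,0,-0.3])

```text
time: 51.4
position: [0.5531, -0.3886, 0.1117]
tool_rot: [0.505, 0.863, -0.0, 0.001]
ft_force: [-0.2, -0.5, -0.6]
grip_width: 0.057
grip_force: 0.0
```

Call:
jog_arm(motion=[0,0,0.8,0,0,0,-0.3,0,0,0.7,0,0,0,-0.3,0,0,0,0,0,0,-0.3,0,0,0,0,0,0,-0.3])

```text
time: 51.9
position: [0.5532, -0.388, 0.0521]
tool_rot: [0.505, 0.863, -0.0, 0.001]
ft_force: [1.2, 0.3, 0.2]
grip_width: 0.0566
grip_force: 0.0
```

```bash
python3 -c "
from h import *
plan((.551,-.388,.017))"
```

```text
t 51.9 p [ 0.5532 -0.388   0.0521] beta 29.38 z [ 8.e-04 -7.e-04 -1.e+00] w 0.0566 gf 0.0 F [1.2 0.3 0.2] q [-0.78  0.81  1.42  0.    0.91 -1.29]
(0.551, -0.388, 0.017) units [ 0.03 -0.05  0.88]
```

Call:
jog_arm(motion=[0.02,-0.03,0.5,0,0,0,-0.3,0,0,0.38,0,0,0,-0.3,0,0,0,0,0,0,-0.3,0,0,0,0,0,0,-0.3])

```text
time: 52.4
position: [0.5507, -0.3883, 0.0156]
tool_rot: [0.505, 0.863, 0.0, -0.0]
ft_force: [1.0, -0.5, 1.0]
grip_width: 0.0564
grip_force: 0.0
```

Call:
jog_arm(motion=[0,0,0,0,0,0,1,0,0,0,0,0,0,1,0,0,0,0,0,0,1,0,0,0,0,0,0,1,0,0,-0.9,0,0,0,1,0,0,-0.9,0,0,0,1,0,0,-0.9,0,0,0,1,0,0,-0.7,0,0,0,1,0,0,0,0,0,0,1,0,0,0,0,0,0,1])

```text
time: 53.65
position: [0.5502, -0.3877, 0.1506]
tool_rot: [0.505, 0.863, 0.0, -0.001]
ft_force: [0.1, -0.4, -1.0]
grip_width: 0.0386
grip_force: 25.0
```

```bash
python3 -c "
from h import *
plan((.590,.172,.15),(.59,.172,.11))"
```

```text
t 53.65 p [ 0.5502 -0.3877  0.1506] beta 29.31 z [-0.0017  0.0016 -1.    ] w 0.0386 gf 25.0 F [ 0.1 -0.4 -1. ] q [-0.78  0.69  1.37 -0.    1.09 -1.29]
(0.59, 0.172, 0.15) units [11.71  7.72  0.04]
(0.59, 0.172, 0.11) units [-0.  0.  1.]
```

Call:
jog_arm(motion=[0.9,0.6,0,0,0,0,1,0.9,0.6,0,0,0,0,1,0.9,0.6,0,0,0,0,1,0.9,0.6,0,0,0,0,1,0.9,0.6,0,0,0,0,1,0.9,0.6,0,0,0,0,1,0.9,0.6,0,0,0,0,1,0.9,0.6,0,0,0,0,1,0.9,0.6,0,0,0,0,1,0.9,0.6,0,0,0,0,1,0.9,0.6,0,0,0,0,1,0.9,0.6,0,0,0,0,1])

```text
time: 55.15
position: [0.5893, 0.1306, 0.1497]
tool_rot: [0.505, 0.863, -0.001, -0.002]
ft_force: [0.6, -1.2, -1.7]
grip_width: 0.0385
grip_force: 25.0
```

Call:
jog_arm(motion=[0.9,0.52,0,0,0,0,1,0,0,0.5,0,0,0,1,0,0,0,0,0,0,1,0,0,0,0,0,0,1])

```text
time: 55.65
position: [0.5906, 0.1703, 0.1311]
tool_rot: [0.505, 0.863, -0.001, -0.001]
ft_force: [0.1, -0.0, -0.5]
grip_width: 0.0388
grip_force: 25.0
```

```bash
python3 -c "
from h import *
plan((.590,.172,.1105))"
```

```text
t 55.65 p [0.5906 0.1703 0.1311] beta 29.27 z [-1.9e-03 -3.0e-04 -1.0e+00] w 0.0388 gf 25.0 F [ 0.1 -0.  -0.5] q [ 0.1   0.64  1.55 -0.    0.96 -0.41]
(0.59, 0.172, 0.1105) units [0.04 0.01 0.51]
```

Call:
jog_arm(motion=[0.04,0,0.3,0,0,0,1,0,0,0.22,0,0,0,1,0,0,0,0,0,0,1,0,0,0,0,0,0,1])

```text
time: 56.15
position: [0.5904, 0.1721, 0.1111]
tool_rot: [0.505, 0.863, -0.0, -0.0]
ft_force: [-0.2, -0.1, -0.7]
grip_width: 0.0385
grip_force: 25.0
```

Call:
jog_arm(motion=[0,0,0,0,0,0,0.08,0,0,0,0,0,0,0.05,0,0,0,0,0,0,0,0,0,0,0,0,0,-0.1,0,0,0,0,0,0,-0.2,0,0,-0.6,0,0,0,-0.2,0,0,-0.6,0,0,0,-0.2,-0.9,0,0,0,0,0,-0.2,-0.9,0,0,0,0,0,-0.2,-0.9,0,0,0,0,0,-0.2,0,0,0,0,0,0,-0.2])

```text
time: 57.52
position: [0.6447, 0.0755, 0.1592]
tool_rot: [0.507, 0.862, 0.0, 0.001]
ft_force: [0.2, -0.1, -1.0]
grip_width: 0.0526
grip_force: 0.0
```

```bash
python3 - <<'E'
from h import *
tube()
t,_=snap('top')
for r in rings('top',t):
    if r[1][1]<20: print(*r)
plan((.467,-.283,.155),(.467,-.283,.017))
E
```

```text
t 57.58 p [0.6434 0.0771 0.159 ] beta 29.18 z [-2.e-04  4.e-04 -1.e+00] w 0.0522 gf 0.0 F [0.3 0.5 0.5] q [-0.05  0.64  1.44  0.    1.06 -0.56]
mouth px 314.28225806095014 80.77093161421931
blob 3038.0 [314.7  87.3] [59.5 67.5] 10
expected ring centres px [[314.6, 94.9], [314.5, 93.2], [314.5, 91.4], [314.5, 89.5], [314.4, 87.4]]
........................................
........................................
........................................
........................................
........................................
........................................
.................########...............
..............##############............
.............################...........
............##################..........
...........####################.........
...........#######....#########.........
...........######.......######..........
...........########....#######..........
............#################...........
............################............
...............##########...............
........................................
........................................
........................................
[396.9 293.2] [18.4 18.8] [ 0.4671 -0.2828  0.009 ]
[336.9 155.5] [17.8 18.3] [ 0.7526 -0.1721  0.009 ]
[409.5  73.9] [13.7 14.8] [ 0.9279 -0.3292  0.009 ]
t 57.62 p [0.6427 0.078  0.1589] beta 29.26 z [-1.1e-03  6.0e-04 -1.0e+00] w 0.0524 gf 0.0 F [-0.3  0.8  0.6] q [-0.05  0.64  1.44  0.    1.06 -0.56]
(0.467, -0.283, 0.155) units [-5.73 -8.24  0.1 ]
(0.467, -0.283, 0.017) units [-0.    0.    3.45]
```

Call:
jog_arm(motion=[-0.57,-0.82,0,0,0,0,-0.3,-0.57,-0.82,0,0,0,0,-0.3,-0.57,-0.82,0,0,0,0,-0.3,-0.57,-0.82,0,0,0,0,-0.3,-0.57,-0.82,0,0,0,0,-0.3,-0.57,-0.82,0,0,0,0,-0.3,-0.57,-0.82,0,0,0,0,-0.3,-0.57,-0.82,0,0,0,0,-0.3,-0.57,-0.82,0.3,0,0,0,-0.3,-0.57,-0.83,0.6,0,0,0,-0.3,0,0,0.8,0,0,0,-0.3,0,0,0.8,0,0,0,-0.3])

```text
time: 59.12
position: [0.4684, -0.2809, 0.0586]
tool_rot: [0.505, 0.863, 0.0, 0.0]
ft_force: [0.2, -0.5, -1.0]
grip_width: 0.0563
grip_force: 0.0
```

Call:
jog_arm(motion=[0,0,0,0,0,0,-0.3,0,0,0,0,0,0,-0.3])

```text
time: 59.38
position: [0.4691, -0.281, 0.06]
tool_rot: [0.505, 0.863, -0.0, 0.0]
ft_force: [0.6, -0.1, 0.5]
grip_width: 0.0565
grip_force: 0.0
```

```bash
python3 -c "
from h import *
plan((.467,-.283,.017))"
```

```text
t 59.38 p [ 0.4691 -0.281   0.06  ] beta 29.38 z [ 7.e-04 -5.e-04 -1.e+00] w 0.0565 gf 0.0 F [ 0.6 -0.1  0.5] q [-0.74  0.69  1.76  0.    0.69 -1.26]
(0.467, -0.283, 0.017) units [-0.02 -0.07  1.07]
```

Call:
jog_arm(motion=[-0.02,-0.05,0.5,0,0,0,-0.3,0,0,0.4,0,0,0,-0.3,0,0,0.17,0,0,0,-0.3,0,0,0,0,0,0,-0.3,0,0,0,0,0,0,-0.3])

```text
time: 60.0
position: [0.4674, -0.2834, 0.0168]
tool_rot: [0.505, 0.863, -0.0, 0.0]
ft_force: [-0.1, -0.7, 0.9]
grip_width: 0.0566
grip_force: 0.0
```

Call:
jog_arm(motion=[0,0,0,0,0,0,1,0,0,0,0,0,0,1,0,0,0,0,0,0,1,0,0,0,0,0,0,1,0,0,-0.9,0,0,0,1,0,0,-0.9,0,0,0,1,0,0,-0.9,0,0,0,1,0,0,-0.7,0,0,0,1,0,0,0,0,0,0,1,0,0,0,0,0,0,1])

```text
time: 61.25
position: [0.4664, -0.2826, 0.1514]
tool_rot: [0.505, 0.863, 0.0, -0.001]
ft_force: [-0.1, 0.1, -0.6]
grip_width: 0.0385
grip_force: 25.0
```

```bash
python3 -c "
from h import *
plan((.590,.172,.15),(.59,.172,.11))"
```

```text
t 61.25 p [ 0.4664 -0.2826  0.1514] beta 29.31 z [-0.0014  0.0013 -1.    ] w 0.0385 gf 25.0 F [-0.1  0.1 -0.6] q [-0.75  0.54  1.71 -0.    0.9  -1.26]
(0.59, 0.172, 0.15) units [8.4  8.26 0.04]
(0.59, 0.172, 0.11) units [-0.  0.  1.]
```

Call:
jog_arm(motion=[0.84,0.82,0,0,0,0,1,0.84,0.82,0,0,0,0,1,0.84,0.82,0,0,0,0,1,0.84,0.82,0,0,0,0,1,0.84,0.82,0,0,0,0,1,0.84,0.82,0,0,0,0,1,0.84,0.82,0,0,0,0,1,0.84,0.82,0,0,0,0,1,0.84,0.82,0,0,0,0,1,0.84,0.82,0,0,0,0,1,0,0,0.5,0,0,0,1,0,0,0,0,0,0,1])

```text
time: 62.75
position: [0.5859, 0.1707, 0.1289]
tool_rot: [0.505, 0.863, -0.002, -0.003]
ft_force: [1.1, -0.6, -0.6]
grip_width: 0.0383
grip_force: 25.0
```

Call:
jog_arm(motion=[0,0,0,0,0,0,1,0,0,0,0,0,0,1])

```text
time: 63.0
position: [0.5889, 0.1696, 0.1326]
tool_rot: [0.506, 0.863, 0.0, 0.0]
ft_force: [0.5, -0.4, -0.5]
grip_width: 0.0382
grip_force: 25.0
```

```bash
python3 -c "
from h import *
plan((.590,.172,.1105))"
```

```text
t 63.0 p [0.5889 0.1696 0.1326] beta 29.24 z [ 4.e-04 -0.e+00 -1.e+00] w 0.0382 gf 25.0 F [ 0.5 -0.4 -0.5] q [ 0.1   0.64  1.55 -0.    0.95 -0.41]
(0.59, 0.172, 0.1105) units [0.04 0.05 0.55]
```

Call:
jog_arm(motion=[0.04,0.05,0.3,0,0,0,1,0,0,0.24,0,0,0,1,0,0,0,0,0,0,1,0,0,0,0,0,0,1])

```text
time: 63.5
position: [0.5893, 0.1726, 0.1105]
tool_rot: [0.505, 0.863, -0.0, -0.0]
ft_force: [-0.5, -0.4, -0.6]
grip_width: 0.0381
grip_force: 25.0
```

Call:
jog_arm(motion=[0,0,0,0,0,0,0.08,0,0,0,0,0,0,0.05,0,0,0,0,0,0,0,0,0,0,0,0,0,-0.1,0,0,0,0,0,0,-0.2,0,0,-0.6,0,0,0,-0.2,0,0,-0.6,0,0,0,-0.2,-0.9,0,0,0,0,0,-0.2,-0.9,0,0,0,0,0,-0.2,-0.9,0,0,0,0,0,-0.2,0,0,0,0,0,0,-0.2])

```text
time: 64.88
position: [0.644, 0.076, 0.1588]
tool_rot: [0.507, 0.862, 0.0, 0.001]
ft_force: [-0.3, 0.6, 0.4]
grip_width: 0.0525
grip_force: 0.0
```

```bash
python3 - <<'E'
from h import *
tube()
t,_=snap('top','t9.png')
for r in rings('top',t):
    if r[1][1]<20: print(*r)
h=cv2.cvtColor(t,cv2.COLOR_BGR2HSV)
m=cv2.inRange(h,(0,150,80),(6,255,255))|cv2.inRange(h,(174,150,80),(180,255,255)); m[:,330:]=0;m[:,:262]=0
c=max(cv2.findContours(m,0,1)[0],key=cv2.contourArea);e=cv2.fitEllipse(c);print('cap',e,ray2z('top',e[0],.014))
E
ls pics | tail -5
```

```text
t 64.92 p [0.6427 0.0775 0.1586] beta 29.18 z [-2.e-04  3.e-04 -1.e+00] w 0.052 gf 0.0 F [-0.5  0.2 -0.2] q [-0.05  0.64  1.44  0.    1.06 -0.56]
mouth px 314.9241017252264 82.11288328022087
blob 3255.5 [314.5  86.9] [61.3 70.1] 2
expected ring centres px [[315.1, 96.0], [315.1, 94.3], [315.0, 92.5], [315.0, 90.6], [315.0, 88.6]]
........................................
........................................
........................................
........................................
........................................
....................##..................
...............###########..............
.............###############............
............##################..........
...........###################..........
..........#####################.........
...........#######.....########.........
...........######.......#######.........
............########.#########..........
............#################...........
.............###############............
................#########...............
........................................
........................................
........................................
[337.  155.6] [17.9 18.3] [ 0.7526 -0.1723  0.009 ]
[409.4  73.8] [13.9 14.7] [ 0.9281 -0.3292  0.009 ]
cap ((292.6787109375, 228.07395935058594), (29.02999496459961, 29.746259689331055), 89.58019256591797) [ 0.6015257  -0.07920643  0.014     ]
tube6492.png
w1.png
w2.png
w3.png
w4.png
```

```bash
python3 - <<'E'
import cv2,numpy as np
t=cv2.imread('pics/t9.png'); a=cv2.imread('pics/tube6492.png'); a=a[:400,:400]
b=cv2.resize(t[208:248,272:312],(400,400),interpolation=cv2.INTER_CUBIC); cv2.imwrite('pics/j.png',np.hstack([a,b]))
E
```

```text
(no output)
```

View pics/j.png

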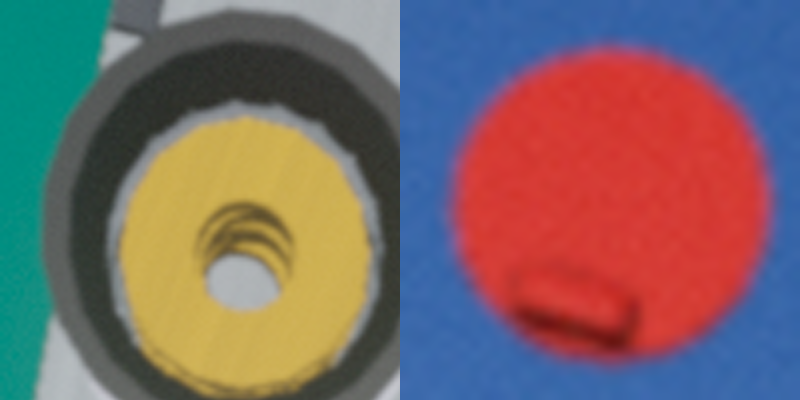

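The column is neat, with bores aligned at (245,255), and the cap lies plug down with its tab where I left it. Turn back to the cap grasp yaw.

Call:
jog_arm(motion=[0,0,0,0,0,1,-0.1,0,0,0,0,0,1,-0.1,0,0,0,0,0,1,-0.1,0,0,0,0,0,1,-0.1,0,0,0,0,0,1,-0.1,0,0,0,0,0,1,-0.1,0,0,0,0,0,1,-0.1,0,0,0,0,0,1,-0.1,0,0,0,0,0,1,-0.1,0,0,0,0,0,1,-0.1,0,0,0,0,0,1,-0.1,0,0,0,0,0,0.73,-0.1])

```text
time: 66.47
position: [0.6413, 0.0802, 0.1586]
tool_rot: [0.807, 0.591, -0.0, -0.001]
ft_force: [0.3, -0.0, -0.1]
grip_width: 0.0475
grip_force: 0.0
```

```bash
python3 -c "
from h import *
plan((.578,-.072,.15),(.578,-.072,.06),(.578,-.072,.0285))"
```

```text
t 66.47 p [0.6413 0.0802 0.1586] beta -17.61 z [-1.2e-03  4.0e-04 -1.0e+00] w 0.0475 gf 0.0 F [ 0.3 -0.  -0.1] q [-0.05  0.64  1.44  0.    1.06  0.26]
(0.578, -0.072, 0.15) units [-4.11 -0.36  0.22]
(0.578, -0.072, 0.06) units [-0.    0.    2.25]
(0.578, -0.072, 0.0285) units [-0.    0.    0.79]
```

Call:
jog_arm(motion=[-0.82,-0.07,0,0,0,0,-0.1,-0.82,-0.07,0,0,0,0,-0.1,-0.82,-0.07,0,0,0,0,-0.1,-0.82,-0.07,0,0,0,0,-0.1,-0.82,-0.07,0.2,0,0,0,-0.1,0,0,0.8,0,0,0,-0.1,0,0,0.8,0,0,0,-0.1,0,0,0.6,0,0,0,-0.1,0,0,0,0,0,0,-0.1,0,0,0,0,0,0,-0.1])

```text
time: 67.72
position: [0.5798, -0.0728, 0.0635]
tool_rot: [0.807, 0.591, 0.0, 0.0]
ft_force: [1.2, -0.2, 0.5]
grip_width: 0.0478
grip_force: 0.0
```

```bash
python3 -c "
from h import *
plan((.578,-.072,.0285))"
```

```text
t 67.72 p [ 0.5798 -0.0728  0.0635] beta -17.55 z [ 9.e-04 -2.e-04 -1.e+00] w 0.0478 gf 0.0 F [ 1.2 -0.2  0.5] q [-0.32  0.71  1.66  0.    0.77 -0.01]
(0.578, -0.072, 0.0285) units [ 0.01 -0.05  0.88]
```

Call:
jog_arm(motion=[0,-0.03,0.4,0,0,0,-0.1,0,0,0.3,0,0,0,-0.1,0,0,0.15,0,0,0,-0.1,0,0,0,0,0,0,-0.1,0,0,0,0,0,0,-0.1])

```text
time: 68.35
position: [0.5785, -0.0733, 0.0288]
tool_rot: [0.807, 0.59, 0.0, 0.0]
ft_force: [0.4, -0.4, 1.2]
grip_width: 0.0477
grip_force: 0.0
```

Call:
jog_arm(motion=[0,0,0,0,0,0,1,0,0,0,0,0,0,1,0,0,0,0,0,0,1,0,0,0,0,0,0,1,0,0,0,0,0,0,1])

```text
time: 68.97
position: [0.5783, -0.0732, 0.0288]
tool_rot: [0.807, 0.591, -0.0, -0.0]
ft_force: [0.7, -0.9, 0.3]
grip_width: 0.0098
grip_force: 25.0
```

```bash
python3 -c "
from h import *
plan()"
```

```text
t 68.97 p [ 0.5783 -0.0732  0.0288] beta -17.61 z [-0. -0. -1.] w 0.0098 gf 25.0 F [ 0.7 -0.9  0.3] q [-0.32  0.77  1.68 -0.    0.7  -0.01]
```

Call:
jog_arm(motion=[0,0,-0.9,0,0,0,1,0,0,-0.9,0,0,0,1,0,0,-0.9,0,0,0,1,0,0,-0.9,0,0,0,1,0,0,-0.6,0,0,0,1,0,0,0,0,0,0,1])

```text
time: 69.72
position: [0.5795, -0.0735, 0.1986]
tool_rot: [0.807, 0.591, 0.001, 0.002]
ft_force: [-0.4, 0.3, -1.0]
grip_width: 0.0096
grip_force: 25.0
```

```bash
python3 -c "
from h import *
plan((.5675,.1785,.19),(.5675,.1785,.126),(.5675,.1785,.1185))"
```

```text
t 69.72 p [ 0.5795 -0.0735  0.1986] beta -17.61 z [ 0.0044 -0.0014 -1.    ] w 0.0096 gf 25.0 F [-0.4  0.3 -1. ] q [-0.32  0.51  1.58  0.    1.05 -0.01]
(0.5675, 0.1785, 0.19) units [ 5.91 -2.19  0.2 ]
(0.5675, 0.1785, 0.126) units [ 0.   -0.01  1.6 ]
(0.5675, 0.1785, 0.1185) units [ 0.   -0.    0.19]
```

Call:
jog_arm(motion=[0.84,-0.31,0,0,0,0,1,0.84,-0.31,0,0,0,0,1,0.84,-0.31,0,0,0,0,1,0.84,-0.31,0,0,0,0,1,0.84,-0.31,0,0,0,0,1,0.84,-0.31,0,0,0,0,1,0.84,-0.31,0,0,0,0,1,0,0,0.8,0,0,0,1,0,0,0.5,0,0,0,1,0,0,0,0,0,0,1,0,0,0,0,0,0,1])

```text
time: 71.1
position: [0.5668, 0.1771, 0.1444]
tool_rot: [0.807, 0.59, -0.0, -0.0]
ft_force: [0.3, 0.9, -0.9]
grip_width: 0.0094
grip_force: 25.0
```

```bash
python3 -c "
from h import *
plan((.5675,.1782,.1185))"
```

```text
t 71.1 p [0.5668 0.1771 0.1444] beta -17.63 z [-5.e-04 -0.e+00 -1.e+00] w 0.0094 gf 25.0 F [ 0.3  0.9 -0.9] q [0.11 0.6  1.59 0.   0.95 0.42]
(0.5675, 0.1782, 0.1185) units [0.03 0.01 0.65]
```

Call:
jog_arm(motion=[0.03,0.01,0.3,0,0,0,1,0,0,0.2,0,0,0,1,0,0,0.1,0,0,0,1,0,0,0.04,0,0,0,1,0,0,0,0,0,0,1,0,0,0,0,0,0,1])

```text
time: 71.85
position: [0.5674, 0.1782, 0.1193]
tool_rot: [0.807, 0.591, -0.0, 0.0]
ft_force: [-0.8, -0.5, -0.7]
grip_width: 0.0101
grip_force: 25.0
```

```bash
python3 -c "
from h import *
plan((.5675,.1782,.1185))"
```

```text
t 71.85 p [0.5674 0.1782 0.1193] beta -17.61 z [-0.e+00 -1.e-04 -1.e+00] w 0.0101 gf 25.0 F [-0.8 -0.5 -0.7] q [ 0.12  0.64  1.61 -0.    0.9   0.42]
(0.5675, 0.1782, 0.1185) units [-0.    0.    0.02]
```

Release and withdraw, then move towards the knob.

Call:
jog_arm(motion=[0,0,0.02,0,0,0,1,0,0,0,0,0,0,0.7,0,0,0,0,0,0,0.4,0,0,0,0,0,0,0.2,0,0,0,0,0,0,0.2,0,0,-0.5,0,0,0,0.2,0,0,-0.7,0,0,0,0.2,-0.8,0.3,0,0,0,0,0.2,-0.8,0.3,0,0,0,0,0.2,-0.8,0.3,0,0,0,0,0.2,0,0,0,0,0,0,0.2])

```text
time: 73.22
position: [0.5732, 0.0738, 0.1664]
tool_rot: [0.808, 0.589, 0.0, 0.0]
ft_force: [-0.9, -0.1, -0.6]
grip_width: 0.0348
grip_force: 0.0
```

```bash
python3 - <<'E'
from h import *
im,pose=snap('wrist','w9.png'); s,_=snap('scene'); st()
print(proj('wrist',(.59,.1715,.104),pose),proj('wrist',(.62,.057,.05),pose))
h=cv2.cvtColor(im,cv2.COLOR_BGR2HSV)
m=cv2.inRange(h,(0,150,80),(6,255,255))|cv2.inRange(h,(174,150,80),(180,255,255))
c=max(cv2.findContours(m,0,1)[0],key=cv2.contourArea);e=cv2.fitEllipse(c);print('cap',e,ray2z('wrist',e[0],.104,pose))
cv2.imwrite('pics/k.png',np.hstack([im[0:300,160:500],cv2.resize(s[160:280,380:560],(450,300),interpolation=cv2.INTER_CUBIC)]))
E
```

```text
t 73.33 p [0.5727 0.076  0.1663] beta -17.67 z [-2.e-04  5.e-04 -1.e+00] w 0.0348 gf 0.0 F [ 0.3 -1.   0.4] q [-0.06  0.55  1.62  0.    0.97  0.25]
[291.73987966 105.11738924] [374.41347089 240.93488505]
cap ((291.6377258300781, 99.04413604736328), (106.60187530517578, 110.32919311523438), 159.57516479492188) [0.59103874 0.17471279 0.104     ]
```

View pics/k.png

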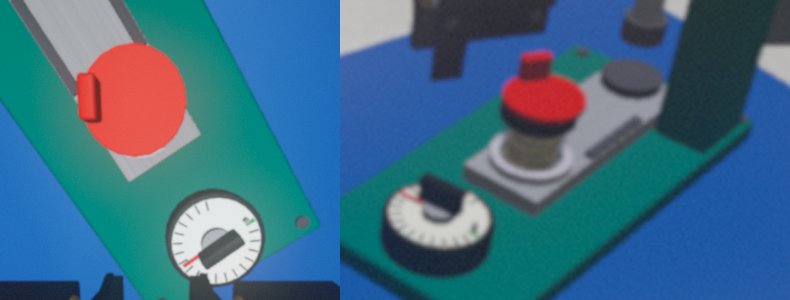

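The cap sits flat on the rim with the brass column below it. The knob bar is at about 17.5° world, so I align the fingers across it at β = −72.5°.

Call:
jog_arm(motion=[0,0,0,0,0,1,0.2,0,0,0,0,0,1,0.2,0,0,0,0,0,1,0.2,0,0,0,0,0,1,0.2,0,0,0,0,0,1,0.2,0,0,0,0,0,1,0.2,0,0,0,0,0,1,0.2,0,0,0,0,0,1,0.2,0,0,0,0,0,1,0.2,0,0,0,0,0,1,0.2,0,0,0,0,0,1,0.2,0,0,0,0,0,1,0.2])

```text
time: 74.82
position: [0.5725, 0.0775, 0.1663]
tool_rot: [0.977, 0.211, -0.0, -0.0]
ft_force: [-0.8, -0.9, -0.3]
grip_width: 0.0351
grip_force: 0.0
```

Call:
jog_arm(motion=[0,0,0,0,0,1,0.2,0,0,0,0,0,0.7,0.2,0,0,0,0,0,0,0.2,0,0,0,0,0,0,0.2])

```text
time: 75.32
position: [0.5726, 0.0767, 0.1663]
tool_rot: [0.988, 0.154, -0.0, -0.0]
ft_force: [-0.2, -0.4, 0.2]
grip_width: 0.0346
grip_force: 0.0
```

```bash
python3 -c "
from h import *
plan((.620,.0555,.165),(.62,.0555,.1),(.62,.0555,.07))"
```

```text
t 75.33 p [0.5726 0.0767 0.1663] beta -72.31 z [-1.e-04  1.e-04 -1.e+00] w 0.0346 gf 0.0 F [-0.2 -0.4  0.2] q [-0.06  0.55  1.62  0.    0.97  1.2 ]
(0.62, 0.0555, 0.165) units [0.97 0.86 0.03]
(0.62, 0.0555, 0.1) units [0.   0.   1.62]
(0.62, 0.0555, 0.07) units [0.   0.   0.75]
```

Call:
jog_arm(motion=[0.5,0.43,0,0,0,0,0.2,0.47,0.43,0,0,0,0,0.2,0,0,0.7,0,0,0,0.2,0,0,0.7,0,0,0,0.2,0,0,0,0,0,0,0.2,0,0,0,0,0,0,0.2])

```text
time: 76.08
position: [0.6207, 0.055, 0.1111]
tool_rot: [0.988, 0.153, 0.001, 0.0]
ft_force: [-0.6, 0.2, -0.0]
grip_width: 0.0347
grip_force: 0.0
```

```bash
python3 -c "
from h import *
plan((.62,.0555,.07))"
```

```text
t 76.08 p [0.6207 0.055  0.1111] beta -72.39 z [ 1.3e-03 -1.0e-04 -1.0e+00] w 0.0347 gf 0.0 F [-0.6  0.2 -0. ] q [-0.09  0.68  1.54  0.    0.92  1.17]
(0.62, 0.0555, 0.07) units [-0.02 -0.02  1.03]
```

Call:
jog_arm(motion=[0,0,0.4,0,0,0,0.2,0,0,0.35,0,0,0,0.2,0,0,0.25,0,0,0,0.2,0,0,0,0,0,0,0.2,0,0,0,0,0,0,0.2])

```text
time: 76.7
position: [0.6203, 0.0548, 0.0704]
tool_rot: [0.988, 0.153, 0.0, 0.0]
ft_force: [-0.0, 0.2, 0.1]
grip_width: 0.035
grip_force: 0.0
```

Call:
jog_arm(motion=[0,0,0,0,0,0,1,0,0,0,0,0,0,1,0,0,0,0,0,0,1,0,0,0,0,0,0,1,0,0,0,0,0,0,1], grip_force=12)

```text
time: 77.32
position: [0.6202, 0.0569, 0.0714]
tool_rot: [0.988, 0.152, 0.001, -0.001]
ft_force: [-0.3, 7.3, 6.3]
grip_width: 0.0099
grip_force: 14.3
```

Call:
jog_arm(motion=[0,-0.06,0,0,0,0,1,0,0,0,0,0,0,1])

```text
time: 77.58
position: [0.6202, 0.0571, 0.0714]
tool_rot: [0.988, 0.153, 0.001, 0.0]
ft_force: [-0.2, 1.7, 5.9]
grip_width: 0.0096
grip_force: 14.6
```

Call:
jog_arm(motion=[0,0,0,0,0,-1,1,0,0,0,0,0,-1,1,0,0,0,0,0,-1,1,0,0,0,0,0,-1,1,0,0,0,0,0,-1,1,0,0,0,0,0,-1,1,0,0,0,0,0,-1,1,0,0,0,0,0,-1,1])

```text
time: 78.58
position: [0.6203, 0.057, 0.0715]
tool_rot: [0.907, 0.42, 0.001, 0.0]
ft_force: [-0.6, 0.9, 6.1]
grip_width: 0.0097
grip_force: 14.6
```

```bash
python3 -c "
from h import *
plan(); print(robot.get_obs()['moment'])"
```

```text
t 78.58 p [0.6203 0.057  0.0715] beta -40.3 z [ 0.0022 -0.     -1.    ] w 0.0097 gf 14.6 F [-0.6  0.9  6.1] q [-0.09  0.73  1.56  0.    0.85  0.62]
[ 0.13821427  0.20971237 -0.04460246]
```

Call:
jog_arm(motion=[0,0,-0.03,0,0,-1,1,0,0,0,0,0,-1,1,0,0,0,0,0,-1,1,0,0,0,0,0,-1,1,0,0,0,0,0,-1,1,0,0,0,0,0,-1,1,0,0,0,0,0,-1,1,0,0,0,0,0,-1,1,0,0,0,0,0,-1,1,0,0,0,0,0,-1,1,0,0,0,0,0,-1,1,0,0,0,0,0,-1,1])

```text
time: 80.08
position: [0.6203, 0.057, 0.0715]
tool_rot: [0.658, 0.753, 0.001, 0.001]
ft_force: [1.8, 0.9, 0.9]
grip_width: 0.0098
grip_force: 14.0
```

Call:
jog_arm(motion=[0,0,0,0,0,-1,1,0,0,0,0,0,-1,1,0,0,0,0,0,-1,1,0,0,0,0,0,-1,1,0,0,0,0,0,-1,1,0,0,0,0,0,-1,1,0,0,0,0,0,-1,1,0,0,0,0,0,-1,1,0,0,0,0,0,-1,1,0,0,0,0,0,-1,1,0,0,0,0,0,-1,1,0,0,0,0,0,-1,1])

```text
time: 81.58
position: [0.6204, 0.0571, 0.0715]
tool_rot: [0.295, 0.955, 0.0, 0.001]
ft_force: [1.9, 1.3, 0.3]
grip_width: 0.0102
grip_force: 14.0
```

Call:
jog_arm(motion=[0,0,0,0,0,-1,1,0,0,0,0,0,-1,1,0,0,0,0,0,-1,1,0,0,0,0,0,-1,1,0,0,0,0,0,-1,1,0,0,0,0,0,-1,1,0,0,0,0,0,-1,1,0,0,0,0,0,-1,1,0,0,0,0,0,-1,1,0,0,0,0,0,-1,1,0,0,0,0,0,0,1])

```text
time: 82.95
position: [0.6204, 0.0571, 0.0715]
tool_rot: [-0.048, 0.999, 0.0, 0.001]
ft_force: [2.2, 2.0, -1.3]
grip_width: 0.01
grip_force: 13.9
```

```bash
python3 -c "
from h import *
plan(); print(robot.get_obs()['moment'])"
```

```text
t 82.95 p [0.6204 0.0571 0.0715] beta 95.53 z [ 2.2e-03  1.0e-04 -1.0e+00] w 0.01 gf 13.93 F [ 2.2  2.  -1.3] q [-0.09  0.73  1.56  0.    0.85 -1.76]
[ 0.37376962 -0.33627486 -0.0020672 ]
```

Call:
jog_arm(motion=[0,0,0,0,0,-0.5,1,0,0,0,0,0,-0.5,1,0,0,0,0,0,-0.5,1,0,0,0,0,0,-0.5,1,0,0,0,0,0,0,1])

```text
time: 83.58
position: [0.6204, 0.0571, 0.0715]
tool_rot: [-0.119, 0.993, -0.0, 0.001]
ft_force: [5.0, 1.6, -3.8]
grip_width: 0.0101
grip_force: 13.6
```

```bash
python3 -c "
from h import *
plan(); print(robot.get_obs()['moment'])"
```

```text
t 83.58 p [0.6204 0.0571 0.0715] beta 103.65 z [ 0.0022  0.     -1.    ] w 0.0101 gf 13.6 F [ 5.   1.6 -3.8] q [-0.09  0.73  1.56  0.    0.85 -1.9 ]
[ 0.39376324 -0.79615482  0.06924255]
```

Call:
jog_arm(motion=[0,0,0,0,0,-0.5,1,0,0,0,0,0,-0.5,1,0,0,0,0,0,-0.5,1,0,0,0,0,0,0,1])

```text
time: 84.08
position: [0.6201, 0.0571, 0.0715]
tool_rot: [-0.17, 0.985, -0.0, 0.001]
ft_force: [5.1, 1.8, -4.4]
grip_width: 0.0111
grip_force: 12.7
```

```bash
python3 -c "
from h import *
plan(); print(robot.get_obs()['moment'])"
```

```text
t 84.08 p [0.6201 0.0571 0.0715] beta 109.61 z [ 1.4e-03  2.0e-04 -1.0e+00] w 0.0111 gf 12.66 F [ 5.1  1.8 -4.4] q [-0.09  0.73  1.56  0.    0.85 -2.  ]
[ 0.34349341 -0.82275001 -0.23168666]
```

The moment has risen to 0.23 N m and the jaws are being wedged open, so the knob is at its stop. Release and check.

Call:
jog_arm(motion=[0,0,0,0,0,0,0.6,0,0,0,0,0,0,0.3,0,0,0,0,0,0,0.1,0,0,0,0,0,0,0.1,0,0,-0.6,0,0,0,0.1,0,0,-0.8,0,0,0,0.1,0,0,-0.9,0,0,0,0.1,-0.9,0,0,0,0,0,0.1,-0.9,0,0,0,0,0,0.1,-0.9,0,0,0,0,0,0.1,0,0,0,0,0,0,0.1])

```text
time: 85.45
position: [0.7229, 0.094, 0.1631]
tool_rot: [-0.171, 0.985, -0.0, 0.001]
ft_force: [-0.7, -0.8, 0.8]
grip_width: 0.0391
grip_force: 0.0
```

```bash
python3 - <<'E'
from h import *
st(); im,pose=snap('wrist','w10.png'); t,_=snap('top','t10.png')
u,v=proj('wrist',(.6205,.057,.05),pose); print(u,v); a,b=proj('wrist',(.59,.1715,.104),pose); print(a,b)
u,v=int(u),max(50,int(v))
cv2.imwrite('pics/z.png',np.hstack([cv2.resize(im[v-50:v+50,u-50:u+50],(400,400),interpolation=cv2.INTER_CUBIC),cv2.resize(t[185:265,130:210] if False else t[185:265,170:250],(400,400),interpolation=cv2.INTER_CUBIC)]))
for r in rings('top',t):
    if r[1][1]<20: print(*r)
h=cv2.cvtColor(im,cv2.COLOR_BGR2HSV)
m=cv2.inRange(h,(0,150,80),(6,255,255))|cv2.inRange(h,(174,150,80),(180,255,255))
c=max(cv2.findContours(m,0,1)[0],key=cv2.contourArea);e=cv2.fitEllipse(c);print('cap',e,ray2z('wrist',e[0],.104,pose))
E
```

```text
t 85.45 p [0.7229 0.094  0.1631] beta 109.65 z [ 1.6e-03 -1.0e-04 -1.0e+00] w 0.0391 gf 0.0 F [-0.7 -0.8  0.8] q [-0.02  0.74  1.2  -0.    1.19 -1.94]
316.7227963155482 98.55777915752455
517.2567850710773 103.27471819139262
[336.9 155.5] [17.8 18.3] [ 0.7526 -0.1721  0.009 ]
[409.5  73.9] [13.7 14.8] [ 0.9279 -0.3292  0.009 ]
cap ((522.4765625, 100.40808868408203), (97.94376373291016, 140.79637145996094), 48.495609283447266) [0.58758033 0.17361787 0.104     ]
```

View pics/z.png

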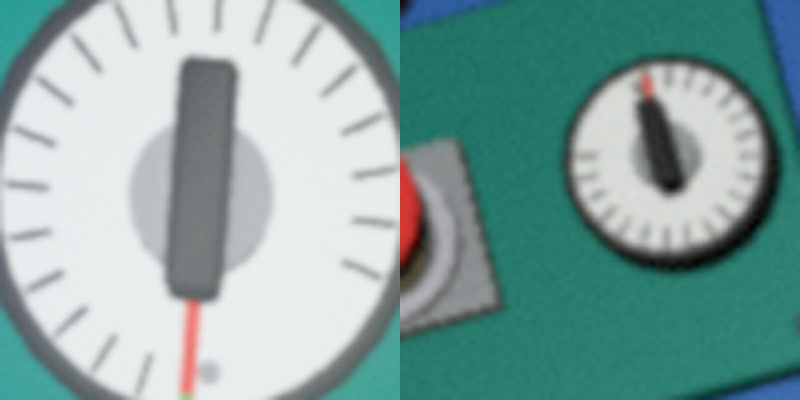

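The red needle sits on the green mark (left crop (187,395)), and the bar reads about 15.8° against 14.8–15.9° for zero. The cap is unmoved. Handing in.

```bash
python3 -c "
from rig import robot
print(robot.hand_in())"
```

```text
the job is handed in; nothing more can be done
None
```

The job is handed in, with no verdict returned: all five brass blanks lie flat in the tube, the cap sits flat on the rim, and the counter's needle is on its zero mark.

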